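Wash the amplifier knobs under cover

TASK

Take the lid off the steel wash dish and lay it flat on the bench, then put all the loose amplifier knobs into the dish so that each lies on its floor, none on top of another. Next give them a shot of cleaner: press the spray can's nozzle cap fully down for a moment and let it spring up again, and after that put the lid back on so that it sits seated and level. Leave the screwdriver, the phone and the multimeter where they are.

Things in the scene. Friction and masses are not known exactly. Their poses are not given: they have to be found in the camera images.
- dish: The round steel wash dish, fixed to the bench: outer diameter 164 mm, inner diameter 156 mm, 45 mm high, inner floor 5 mm above its underside. Origin at the centre of its underside, z up; its x axis points towards the spray can.
- lid: The dish's loose steel lid, 140 to 280 g, on the dish at the start: a plug (diameter 148 mm, 8 mm high) that enters the dish, above it a flange (176 mm, 4 mm thick) that rests on the rim, on top in the middle an upright black cylindrical grip (24 mm, 24 mm high). Origin: centre of the plug's underside, z up; the grip spans z = 12 to 36 mm. Seated, the origin is 37 mm above the dish's.
- can: The contact cleaner spray can in its bench holder, fixed, 158 to 170 mm from the dish's centre: holder foot 80 mm in diameter and 8 mm high, rubber collar 60 mm, can 52 mm in diameter; total height with the nozzle cap 156 mm. Origin at the centre of the foot's underside, z up; the jet points along its -x, at the dish.
- nozzle_top (a point): Centre of the flat top of the can's white nozzle cap, a cylinder 25 mm in diameter, on the can's axis, 156 mm above the bench when up; it moves with the cap.
- nozzle (a joint): How far the sprung nozzle cap is pressed straight down, in m: 0 is up, 0.006 fully down. The spring takes 2.4 N to start and 6 N fully down, and pushes the cap up again when let go.
- knob1: A loose aluminium amplifier knob, a plain solid cylinder 30 mm in diameter and 22 mm high, 35 g, standing on its flat face on the bench at the start. Origin at its very centre (11 mm above what it stands on), z along its axis, up. Four to six of the six knobs are present in a run; an absent one has no pose.
- knob2: A loose aluminium amplifier knob, a plain solid cylinder 30 mm in diameter and 22 mm high, 35 g, standing on its flat face on the bench at the start. Origin at its very centre (11 mm above what it stands on), z along its axis, up. Four to six of the six knobs are present in a run; an absent one has no pose.
- knob3: A loose aluminium amplifier knob, a plain solid cylinder 30 mm in diameter and 22 mm high, 35 g, standing on its flat face on the bench at the start. Origin at its very centre (11 mm above what it stands on), z along its axis, up. Four to six of the six knobs are present in a run; an absent one has no pose.
- knob4: A loose aluminium amplifier knob, a plain solid cylinder 30 mm in diameter and 22 mm high, 35 g, standing on its flat face on the bench at the start. Origin at its very centre (11 mm above what it stands on), z along its axis, up. Four to six of the six knobs are present in a run; an absent one has no pose.
- knob5: A loose aluminium amplifier knob, a plain solid cylinder 30 mm in diameter and 22 mm high, 35 g, standing on its flat face on the bench at the start. Origin at its very centre (11 mm above what it stands on), z along its axis, up. Four to six of the six knobs are present in a run; an absent one has no pose.
- knob6: A loose aluminium amplifier knob, a plain solid cylinder 30 mm in diameter and 22 mm high, 35 g, standing on its flat face on the bench at the start. Origin at its very centre (11 mm above what it stands on), z along its axis, up. Four to six of the six knobs are present in a run; an absent one has no pose.
- screwdriver: A screwdriver lying on the bench, about 200 mm long, not part of the job. Origin on its underside near its middle, x along it.
- phone: A smartphone lying on the bench, 150 x 72 x 8 mm, not part of the job. Origin at the centre of its underside, x along its length.
- multimeter: A multimeter lying on the bench, 150 x 75 mm and 42 mm high, not part of the job. Origin at the centre of its underside, x along its length.
There are look-alikes about, which are no part of the job. Leave any brown look-alike of the lid alone.

How it is judged:
By the outcome, as a careful person would: the job done as asked, in the order asked, and still so for the second after the job is handed in, with the robot touching nothing.
Of knob1, knob2, knob3, knob4, knob5, knob6 only 4 to 6 are there at a start; the rules pass over those that are not, and their reading is None.
At some moment in a run one of knob1, knob2, knob3, knob4, knob5, knob6, lid may be knocked a few centimetres aside while the robot is not near it.
Once in a run the grip may slacken for a moment while it holds something.
It also fails if it takes over 210 s, if anything falls off the work surface, if the arm or the gripper's body presses on something with over 40 N, if the wrist force passes 120 N, or if a joint passes its speed limit or range.

ROBOT

A 6-joint arm with a two-finger parallel gripper is mounted at the origin on the work surface. World frame = base frame: x ahead of the robot, y to its left, z up, the work surface at z = 0. Lengths are in m, angles in rad, forces in N, time in s.
With the tool pointing down it reaches from about 0.3 to 0.75 m from the base axis. Payload 8.5 kg.
Tool frame: the origin (TCP) lies midway between the tips of the shut fingers; the grasp point (between the pads) lies 19 mm behind it; z points along the fingers, y is the direction in which the jaws open and shut (so a half turn about z gives the same grasp; the last joint's range is limited). The gripper opens to 85 mm and grips with 20 to 120 N. Pads are 22 mm wide; open, the fingers measure 114 mm over their backs; the gripper's body (76 mm by 85 mm) begins 54 mm behind the grasp point. The pads swing forward as they close: fully open they stand 13 mm farther back than shut.
Start: joints at [1.007, 0.381, 1.297, -0, 1.464, -0.215], TCP at [0.188, 0.517, 0.231] pointing down, gripper open.
Joint ranges: [-3.11, 3.11], [-0.89, 2.33], [0.22, 2.48], [-1.42, 4.56], [0.17, 2.85], [-2.88, 2.88]. Speed limits (rad/s): [2.39, 2.39, 3.14, 3.14, 3.14, 3.14].

INTERFACE

Orientations are given as a 3x3 rotation matrix whose columns are the frame's x, y, z axes.
In Python, from workcell import bot gives the robot as it stands. The module is installed in compiled form; this text tells all that it offers.
- The arm moves only by the tool step_arm, never from a script. Its argument "plan" is one flat list of numbers, 4 for each row, row after row: the shift along the tool's x, y, z in m, then the turn about the tool's z in rad. In form: [dx, dy, dz, roll, dx, dy, dz, roll, ...]. A call has 1 to 8 rows; each row is the pose to reach, as a shift and turn from the pose measured when the call began, along the tool's axes at that moment; what a row does not reach only later rows make up. A row lasts 1/12 s, in which the tool goes at most 41.7 mm and 7.16 degrees, less where a joint would pass 70% of its speed; a pose out of reach is approached as far as the arm can. A call with a gripper value outside its range is refused whole. "hand" is the opening, from 0 (shut) to 1 (fully open), set as the call begins (left out, the last holds). The fingers move at their own pace and stop on an object; "newtons" is the grip in N (left out, the last holds). Time passes only in rows, so rows that repeat a pose let the fingers close. It gives the time, the measured TCP pose, the force and the opening at its end, in the units of the state.
- bot.get_state(): the state, without advancing time (a new reading comes with each control period).
- bot.grab_frame(name): name is "scene" or "top" or "wrist"; returns the picture (400x640x3 uint8, red, green, blue); there is no depth.
- bot.calibration(name): a dict with "mtx" (3x3 intrinsics, pixels), "eye" and "orientation" of the camera in the world. Camera axes: x right, y up, looking along -z (the intrinsics and any distortion apply to the point x, -y, -z); pixel columns grow to the right and rows downward; lengths in m; the calibration is good to about 2 mm. A picture is of the moment at which its call begins: read the wrist's pose just before it. calibration takes no time and is no camera call; for the wrist camera it gives the pose at the moment of the call.
- bot.close_job(): hands the job in, once; it reports no verdict.
The state is a dict: "clock": time; "q": joint angles; "qd": joint speeds; "effort": joint torques, N m; "ee_pos": TCP position; "tcp_rot": TCP orientation; "force": force on the tool from outside, world axes, zero at the start; "torque": the same for the moment, N m; "gripper_width": finger opening in m.
Only numpy, scipy, OpenCV 4.12 (cv2) and the standard library are available. Lean on these libraries where they do the work, as an engineer would, in place of code of your own. Each camera call takes 0.05 s, during which the arm holds its last target.

## Working session

There is one attempt and no reset: what is moved stays moved. The work goes in short steps, Python scripts to look and compute and a tool call to move; the robot and the scene stay as the last step left them, time stands still between calls to the robot, and variables do not carry over. Pictures are saved under pics/ and viewed, and the job is handed in when it is done.

Besides the shell and the picture viewer there is one more tool, called as name(argument=value, ...), one argument or row to a line, values as JSON. step_arm: Moves the arm, as the interface text tells. Its arguments: {"type":"object","properties":{"plan":{"type":"array"},"hand":{"type":"number"},"newtons":{"type":"number"}},"required":["plan"]}

```bash
mkdir -p pics
cat > h.py <<'E'
import numpy as np, cv2
from workcell import bot
def cal(n):
    c=bot.calibration(n); return c
def save(n,f,roi=None,scale=1):
    im=bot.grab_frame(n); cv2.imwrite('pics/'+f,cv2.cvtColor(im,cv2.COLOR_RGB2BGR)); return im
def ray(c,u,v):
    K=np.array(c['mtx']);R=np.array(c['orientation'])
    p=np.array([[[u,v]]],float)
    d=np.array(c.get('dist',c.get('distortion',np.zeros(5))),float)
    x,y=cv2.undistortPoints(p,K,d)[0,0]
    return np.array(c['eye']),R@np.array([x,-y,-1])
def onz(c,u,v,z):
    e,d=ray(c,u,v); return e+d*(z-e[2])/d[2]
def proj(c,P):
    K=np.array(c['mtx']);R=np.array(c['orientation'])
    q=R.T@(np.array(P)-np.array(c['eye'])); q=np.array([q[0],-q[1],-q[2]])
    d=np.array(c.get('dist',c.get('distortion',np.zeros(5))),float)
    return cv2.projectPoints(q.reshape(1,1,3),np.zeros(3),np.zeros(3),K,d)[0].ravel()
E
python3 - <<'E'
from h import *
for n in ('scene','top','wrist'):
    print(n,cal(n)); save(n,f'{n}0.png')
print(bot.get_state())
E
```

```text
scene {'mtx': array([[375.21447073,   0.        , 316.1597236 ],
       [  0.        , 375.21447073, 201.8254731 ],
       [  0.        ,   0.        ,   1.        ]]), 'eye': array([ 1.03666843, -0.63112487,  0.6870166 ]), 'orientation': array([[ 0.81262488, -0.33190042,  0.47904376],
       [ 0.58275683,  0.45439211, -0.67373755],
       [ 0.00594008,  0.82666192,  0.56266757]])}
top {'mtx': array([[376.17325058,   0.        , 321.67092285],
       [  0.        , 376.17325058, 199.96699399],
       [  0.        ,   0.        ,   1.        ]]), 'eye': array([0.4080706 , 0.0416326 , 1.08018484]), 'orientation': array([[-0.01299343,  0.98648289, -0.16334832],
       [-0.99956125, -0.0084657 ,  0.02838386],
       [ 0.02661734,  0.16364545,  0.98616007]])}
wrist {'mtx': array([[335.48044322,   0.        , 322.5180108 ],
       [  0.        , 335.48044322, 196.59372043],
       [  0.        ,   0.        ,   1.        ]]), 'eye': array([0.11305653, 0.54439437, 0.37327383]), 'orientation': array([[ 0.34184596, -0.89467593, -0.28756967],
       [ 0.9397554 ,  0.32510067,  0.10568514],
       [-0.00106486, -0.30637318,  0.95191089]])}
{'clock': 0.15, 'q': array([ 1.00668808e+00,  3.81060315e-01,  1.29804934e+00, -6.59203728e-06,
        1.46362497e+00, -2.15323961e-01]), 'qd': array([ 0.00062329, -0.00206892, -0.00324757,  0.00296752,  0.00079989,
       -0.00030168]), 'effort': array([ 2.49694211e-03, -4.48625028e+01, -2.31345749e+01, -1.69700920e-04,
        3.81986596e-03, -5.13186728e-05]), 'ee_pos': array([0.18785515, 0.51667789, 0.23085596]), 'tcp_rot': array([[-9.39789055e-01,  3.41754542e-01, -6.05030376e-04],
       [ 3.41754995e-01,  9.39788586e-01, -9.68545032e-04],
       [ 2.37595978e-04, -1.11700017e-03, -9.99999348e-01]]), 'force': array([0.08613782, 0.04052384, 0.1923453 ]), 'torque': array([ 0.01026514, -0.03534988, -0.00605899]), 'gripper_width': 0.08506737105810354}
```

View pics/top0.png

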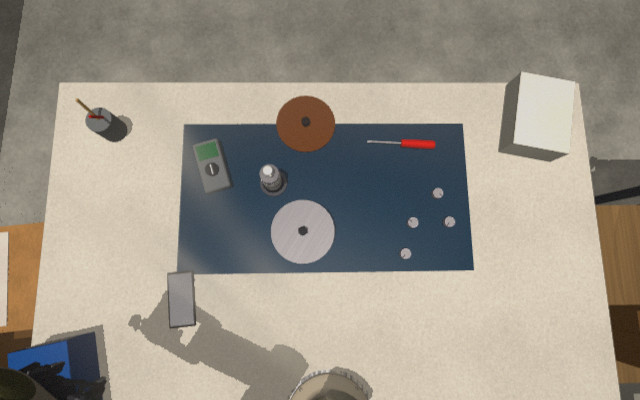

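View pics/scene0.png

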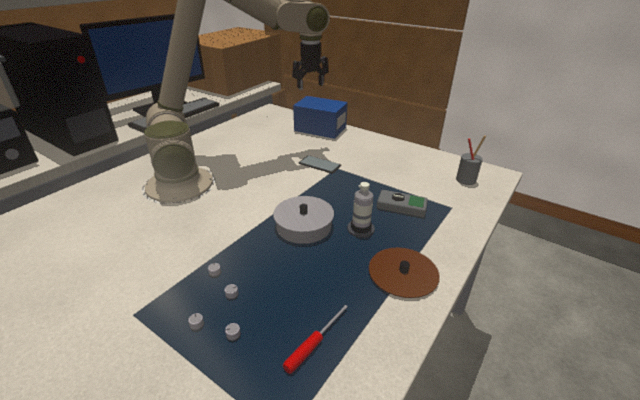

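View pics/wrist0.png

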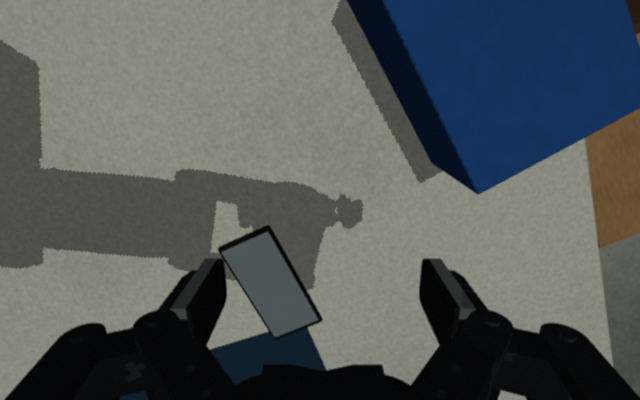

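The top view shows a seated steel lid at (302,231), with its grip at (303,230). There are four knobs, at (438,193), (413,222), (450,222) and (406,254), and the can's nozzle is at about (268,170). The brown look-alike is at (305,123). The scene view also shows four knobs.

```bash
cat >> h.py <<'E'
def mat_objs(im,x0,y0,x1,y1,thr=100,amin=30):
    g=cv2.cvtColor(im,cv2.COLOR_RGB2GRAY)[y0:y1,x0:x1]
    m=(g>thr).astype(np.uint8)
    n,l,s,c=cv2.connectedComponentsWithStats(m)
    return [(s[i,4],c[i]+[x0,y0],s[i,:4]) for i in range(1,n) if s[i,4]>=amin]
def ell(m):
    cs,_=cv2.findContours(m,cv2.RETR_EXTERNAL,cv2.CHAIN_APPROX_NONE); k=max(cs,key=cv2.contourArea); return cv2.fitEllipse(cv2.convexHull(k)),k
E
python3 - <<'E'
from h import *
im=cv2.cvtColor(cv2.imread('pics/top0.png'),cv2.COLOR_BGR2RGB)
c=cal('top')
for a,p,b in mat_objs(im,385,165,468,268,100,15): print(a,p,b[2:],onz(c,*p,.019)[:2])
for a,p,b in mat_objs(im,262,190,345,268,100,500): print('lid',a,p,b,onz(c,b[0]+262+b[2]/2-.5,b[1]+190+b[3]/2-.5,.049)[:2])
hsv=im[195:265,262:345]; g=cv2.cvtColor(hsv,cv2.COLOR_RGB2GRAY)
m=(g>100).astype(np.uint8); e,k=ell(m); print('ell',e, onz(c,e[0][0]+262,e[0][1]+195,.049))
s=im[215:245,290:318]; m=(cv2.cvtColor(s,cv2.COLOR_RGB2GRAY)<80).astype(np.uint8); M=cv2.moments(m); print('grip',m.sum(),M['m10']/M['m00']+290,M['m01']/M['m00']+215, onz(c,M['m10']/M['m00']+290,M['m01']/M['m00']+215,.067))
big=cv2.resize(im[150:280,220:480],None,fx=3,fy=3,interpolation=cv2.INTER_CUBIC); cv2.imwrite('pics/z1.png',big[...,::-1])
sc=cv2.imread('pics/scene0.png'); cv2.imwrite('pics/z2.png',cv2.resize(sc[170:350,180:440],None,fx=3,fy=3,interpolation=cv2.INTER_CUBIC))
E
```

```text
37 [466.67567568 174.89189189] [ 2 25] [ 0.65450636 -0.41391375]
86 [437.60465116 192.5       ] [10 10] [ 0.60287032 -0.3248405 ]
91 [449.47252747 221.21978022] [10 11] [ 0.51909929 -0.35374244]
94 [412.84042553 222.0106383 ] [11 11] [ 0.51790237 -0.24813878]
95 [405.45263158 253.13684211] [10 11] [ 0.43030294 -0.22257436]
lid 3207 [302.24009978 231.4929841 ] [ 9 10 64 64] [0.49182094 0.06559502]
ell ((40.17913055419922, 36.46336364746094), (64.24264526367188, 64.63392639160156), 17.66881561279297) [0.49193074 0.06647211 0.049     ]
grip 53 302.4339622641509 230.45283018867926 [0.49317855 0.06534114 0.067     ]
```

View pics/z1.png

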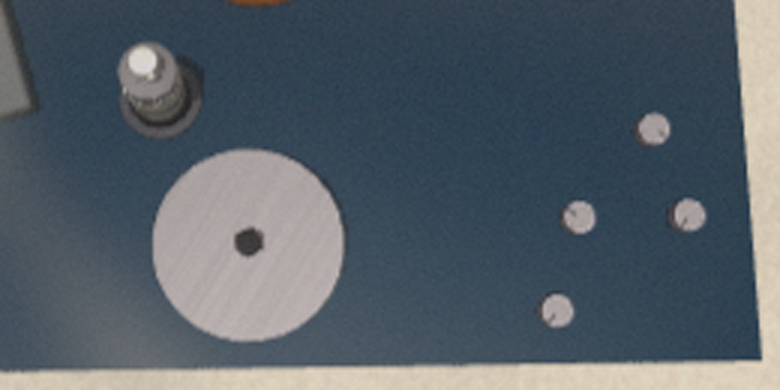

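View pics/z2.png

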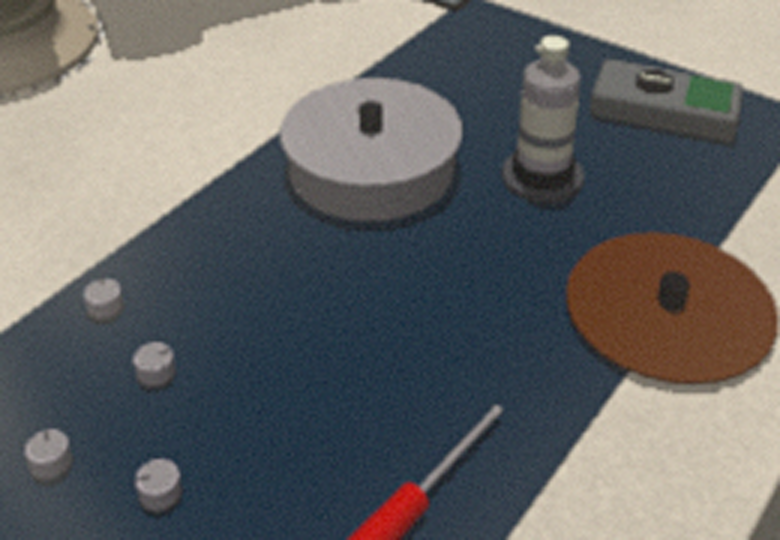

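```bash
cat >> h.py <<'E'
def to(x,y,z,ang=np.pi,st=None):
    """ang = world heading of tool x axis"""
    s=bot.get_state(); p=s['ee_pos'];R=s['tcp_rot']
    d=R.T@(np.array([x,y,z])-p)
    a=np.arctan2(R[1,0],R[0,0]); roll=-( (ang-a+np.pi)%(2*np.pi)-np.pi)
    print('t',round(s['clock'],2),'pos',p.round(4),'ang',round(a,4),'w',round(s['gripper_width'],4),'F',s['force'].round(1),'tilt',R[:2,2].round(4))
    print('PLAN',d.round(4),round(roll,4))
E
python3 - <<'E'
from h import *
c=cal('top')
print(onz(c,267.3,170,.156), onz(c,142/3+220,60/3+150,.156))
to(.44,.0655,.2)
E
```

```text
[0.63870965 0.15081192 0.156     ] [0.63870911 0.1507284  0.156     ]
t 0.15 pos [0.1879 0.5167 0.2309] ang 2.7928 w 0.0851 F [0.1 0.  0.2] tilt [-0.0006 -0.001 ]
PLAN [-0.3912 -0.3378  0.0311] -0.3488
```

step_arm(
  plan=[-0.391, -0.338, 0.031, -0.349, -0.391, -0.338, 0.031, -0.349, -0.391, -0.338, 0.031, -0.349, -0.391, -0.338, 0.031, -0.349, -0.391, -0.338, 0.031, -0.349, -0.391, -0.338, 0.031, -0.349, -0.391, -0.338, 0.031, -0.349, -0.391, -0.338, 0.031, -0.349],
  hand=1,
)

```text
clock: 0.82
ee_pos: [0.3457, 0.2333, 0.2118]
tcp_rot: [[-1.0, -0.0, -0.001], [-0.0, 1.0, -0.001], [0.001, -0.001, -1.0]]
force: [2.1, 0.6, -0.3]
gripper_width: 0.0857
```

```bash
python3 -c "
from h import *
to(.44,.0655,.2)"
```

```text
t 0.82 pos [0.3457 0.2333 0.2118] ang -3.1411 w 0.0857 F [ 2.1  0.6 -0.3] tilt [-0.0005 -0.0009]
PLAN [-0.0943 -0.1679  0.0119] 0.0005
```

Tool x is now world −x, tool y is world +y and tool z is down.

step_arm(
  plan=[-0.094, -0.168, 0.012, 0, -0.094, -0.168, 0.012, 0, -0.094, -0.168, 0.012, 0, -0.094, -0.168, 0.012, 0, -0.094, -0.168, 0.012, 0, -0.094, -0.168, 0.012, 0, -0.094, -0.168, 0.012, 0, -0.094, -0.168, 0.012, 0],
)

```text
clock: 1.48
ee_pos: [0.4393, 0.0657, 0.1997]
tcp_rot: [[-1.0, -0.0, -0.001], [-0.0, 1.0, -0.001], [0.001, -0.001, -1.0]]
force: [0.2, 1.0, -1.0]
gripper_width: 0.0853
```

```bash
python3 -c "
from h import *
to(.44,.0655,.2); c=cal('wrist'); print(c); im=save('wrist','w1.png'); print(proj(c,[.4923,.0655,.073]),proj(c,[.6387,.1508,.156]))"
```

```text
t 1.48 pos [0.4393 0.0657 0.1997] ang -3.1411 w 0.0853 F [ 0.2  1.  -1. ] tilt [-0.0013 -0.0006]
PLAN [-0.0007 -0.0002 -0.0003] 0.0005
{'mtx': array([[335.48044322,   0.        , 322.5180108 ],
       [  0.        , 335.48044322, 196.59372043],
       [  0.        ,   0.        ,   1.        ]]), 'eye': array([0.35988566, 0.06656086, 0.34232552]), 'orientation': array([[-3.32627244e-04, -9.52191893e-01, -3.05500391e-01],
       [ 9.99999786e-01, -4.88800320e-04,  4.34711487e-04],
       [-5.63257442e-04, -3.05500181e-01,  9.52191852e-01]])}
[321.44094792 246.08974579] [430.16879139 463.1334323 ]
```

View pics/w1.png

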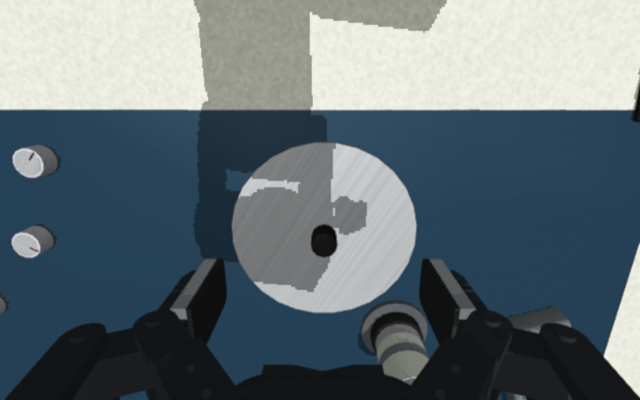

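```bash
python3 -c "
from h import *
im=cv2.imread('pics/w1.png'); c=cal('wrist')
g=im.max(2); 
m=(g<60).astype(np.uint8)[215:270,295:355]
n,l,s,cc=cv2.connectedComponentsWithStats(m); print([(s[i]+[295,215,0,0,0]).tolist() for i in range(1,n)])
for z in (.049,.073): print([proj(c,[.4923+a,.0655+b,z]).round(1) for a,b in ((.012,0),(-.012,0),(0,.012),(0,-.012))])
m2=(g>75).astype(np.uint8); 
hs=cv2.cvtColor(im,cv2.COLOR_BGR2HSV); m2=((hs[...,1]<40)&(g>75)).astype(np.uint8)[130:330,225:430]
m2=cv2.morphologyEx(m2,cv2.MORPH_CLOSE,np.ones((7,7)))
e,k=ell(m2); print(e,onz(c,e[0][0]+225,e[0][1]+130,.049))
"
```

```text
[[311, 225, 26, 32, 662]]
[array([321.1, 246.3]), array([321.1, 223.2]), array([333.7, 234.9]), array([308.5, 234.8])]
[array([320.9, 258.2]), array([320.9, 233.6]), array([334.5, 246.1]), array([307.4, 246.1])]
((98.70712280273438, 97.16770935058594), (171.10525512695312, 184.40142822265625), 90.23014068603516) [0.4843697  0.06799119 0.049     ]
```

The grip is the dark blob at cols 311–337, rows 225–257, which puts it at about (0.492, 0.067). I'll go down on it.

step_arm(
  plan=[-0.026, 0.001, 0.04, 0, -0.053, 0.001, 0.08, 0, -0.053, 0.001, 0.11, 0, -0.053, 0.001, 0.13, 0, -0.053, 0.001, 0.14, 0, -0.053, 0.001, 0.147, 0, -0.053, 0.001, 0.147, 0, -0.053, 0.001, 0.147, 0],
)

```text
clock: 2.2
ee_pos: [0.4921, 0.0677, 0.0534]
tcp_rot: [[-1.0, -0.002, -0.0], [-0.002, 1.0, -0.001], [0.0, -0.001, -1.0]]
force: [-0.5, -0.6, 0.4]
gripper_width: 0.0854
```

step_arm(
  plan=[0, 0, 0, 0, 0, 0, 0, 0, 0, 0, 0, 0, 0, 0, 0, 0, 0, 0, 0, 0, 0, 0, 0, 0, 0, 0, 0, 0, 0, 0, 0, 0],
  hand=0,
  newtons=60,
)

```text
clock: 2.87
ee_pos: [0.4923, 0.0677, 0.054]
tcp_rot: [[-1.0, -0.002, 0.001], [-0.002, 1.0, -0.001], [-0.001, -0.001, -1.0]]
force: [-1.2, 0.1, 5.6]
gripper_width: 0.0217
```

```bash
python3 -c "
from h import *
to(.492,.067,.12); save('wrist','w2.png')"
```

```text
t 2.87 pos [0.4923 0.0677 0.054 ] ang -3.1392 w 0.0217 F [-1.2  0.1  5.6] tilt [ 0.0008 -0.0008]
PLAN [ 0.0003 -0.0007 -0.066 ] 0.0024
```

View pics/w2.png

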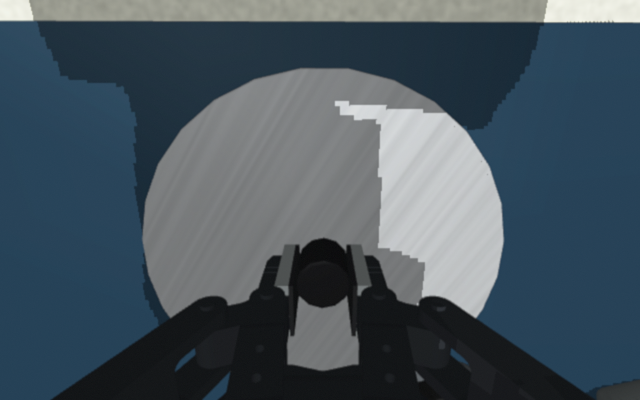

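The jaws hold the grip near (323,270), between the pads. Next I lift.

step_arm(
  plan=[0, 0, -0.015, 0, 0, 0, -0.035, 0, 0, 0, -0.06, 0, 0, 0, -0.08, 0, 0, 0, -0.09, 0, 0, 0, -0.09, 0, 0, 0, -0.09, 0],
  newtons=90,
)

```text
clock: 3.5
ee_pos: [0.4921, 0.0677, 0.1438]
tcp_rot: [[-1.0, -0.002, 0.001], [-0.002, 1.0, -0.001], [-0.001, -0.001, -1.0]]
force: [-1.3, 0.4, -2.1]
gripper_width: 0.0209
```

```bash
python3 -c "
from h import *
to(.58,-.10,.144); save('wrist','w3.png'); save('scene','s3.png')"
```

```text
t 3.5 pos [0.4921 0.0677 0.1438] ang -3.1392 w 0.0209 F [-1.3  0.4 -2.1] tilt [ 0.0008 -0.0008]
PLAN [-8.75e-02 -1.68e-01  1.00e-04] 0.0024
```

View pics/s3.png

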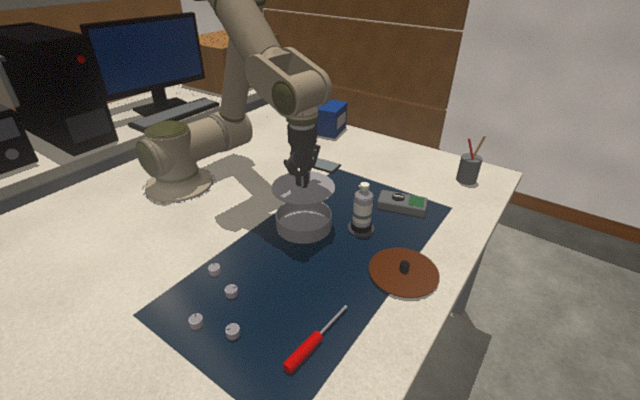

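The lid is held level above the dish at about (304,187), and the dish is open and empty. Next I move sideways and lower the lid onto the mat.

step_arm(
  plan=[-0.015, -0.03, 0, 0, -0.03, -0.06, 0, 0, -0.045, -0.09, 0, 0, -0.06, -0.12, 0, 0, -0.075, -0.145, 0, 0, -0.088, -0.168, 0.02, 0, -0.088, -0.168, 0.05, 0, -0.088, -0.168, 0.08, 0],
)

```text
clock: 4.27
ee_pos: [0.5801, -0.1015, 0.0608]
tcp_rot: [[-1.0, -0.0, -0.002], [-0.0, 1.0, -0.0], [0.002, -0.0, -1.0]]
force: [0.6, 1.4, -2.6]
gripper_width: 0.0206
```

step_arm(
  plan=[0, 0, 0.01, 0, 0, 0, 0.02, 0, 0, 0, 0.028, 0, 0, 0, 0.034, 0, 0, 0, 0.038, 0, 0, 0, 0.041, 0, 0, 0, 0.041, 0],
)

```text
clock: 4.85
ee_pos: [0.5801, -0.1014, 0.0198]
tcp_rot: [[-1.0, -0.0, -0.001], [-0.0, 1.0, -0.001], [0.001, -0.001, -1.0]]
force: [-0.4, 0.6, -0.2]
gripper_width: 0.021
```

```bash
python3 -c "
from h import *
to(.58,-.10,.017); save('wrist','w4.png'); save('scene','s4.png')"
```

```text
t 4.85 pos [ 0.5801 -0.1014  0.0198] ang -3.1411 w 0.021 F [-0.4  0.6 -0.2] tilt [-0.0013 -0.0006]
PLAN [0.0001 0.0014 0.0028] 0.0005
```

View pics/s4.png

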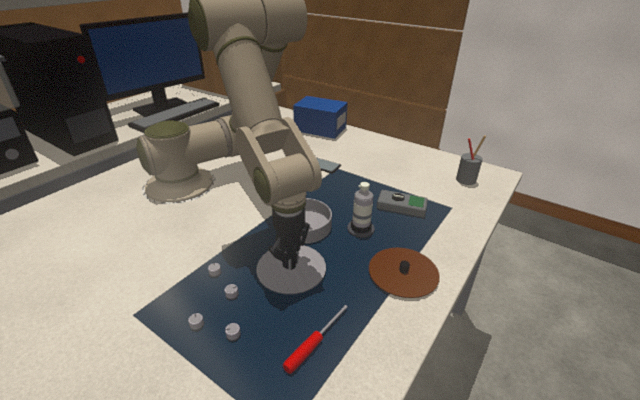

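step_arm(
  plan=[0, 0, 0.001, 0, 0, 0, 0.002, 0, 0, 0, 0.002, 0],
)

```text
clock: 5.2
ee_pos: [0.5804, -0.1016, 0.0184]
tcp_rot: [[-1.0, -0.0, -0.0], [-0.0, 1.0, -0.001], [0.0, -0.001, -1.0]]
force: [0.6, 0.5, -1.1]
gripper_width: 0.0215
```

step_arm(
  plan=[0, 0, 0, 0, 0, 0, 0, 0, 0, 0, 0, 0, 0, 0, 0, 0, 0, 0, 0, 0, 0, 0, 0, 0],
  hand=1,
)

```text
clock: 5.7
ee_pos: [0.5804, -0.1016, 0.0185]
tcp_rot: [[-1.0, -0.0, -0.0], [-0.0, 1.0, -0.001], [0.0, -0.001, -1.0]]
force: [0.3, 0.6, 0.0]
gripper_width: 0.0854
```

step_arm(
  plan=[0, 0, -0.02, 0, 0, 0, -0.05, 0, 0, 0, -0.09, 0, 0, 0, -0.13, 0, 0, 0, -0.17, 0, 0, 0, -0.18, 0, 0, 0, -0.18, 0],
)

```text
clock: 6.28
ee_pos: [0.5816, -0.1018, 0.2021]
tcp_rot: [[-1.0, -0.001, 0.007], [-0.001, 1.0, -0.004], [-0.007, -0.004, -1.0]]
force: [0.8, -0.8, 0.4]
gripper_width: 0.0855
```

```bash
python3 -c "
from h import *
to(.50,-.02,.2); save('wrist','w5.png')"
```

```text
t 6.28 pos [ 0.5816 -0.1018  0.2021] ang -3.141 w 0.0855 F [ 0.8 -0.8  0.4] tilt [ 0.0065 -0.0036]
PLAN [0.0815 0.0818 0.0013] 0.0006
```

View pics/w5.png

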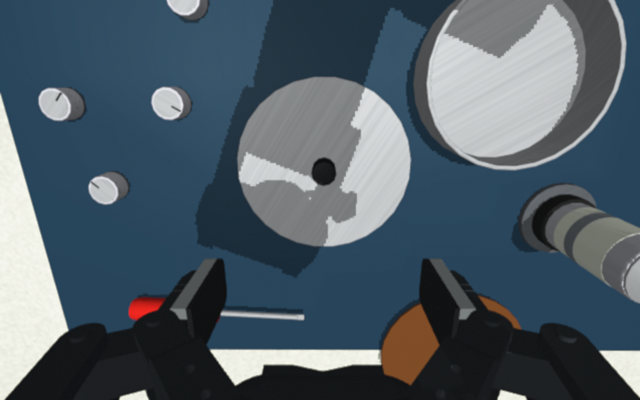

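The lid lies flat at (323,160) and clear of everything. The knobs are unmoved. I'll move toward the knobs and then measure them and the dish.

step_arm(
  plan=[0.04, -0.04, 0, 0, 0.08, -0.08, 0, 0, 0.12, -0.12, 0, 0, 0.15, -0.15, 0, 0, 0.15, -0.17, 0, 0, 0.15, -0.17, 0, 0, 0.15, -0.17, 0, 0],
)

```text
clock: 6.92
ee_pos: [0.4283, -0.2742, 0.1974]
tcp_rot: [[-1.0, 0.004, -0.001], [0.004, 1.0, -0.0], [0.001, -0.0, -1.0]]
force: [0.1, 0.8, 0.3]
gripper_width: 0.0853
```

```bash
cat >> h.py <<'E'
def knobs(im,c,amin=150,roi=(0,0,640,260),zt=.022):
    """bright top faces in wrist view"""
    hs=cv2.cvtColor(im,cv2.COLOR_RGB2HSV); m=((hs[...,1]<50)&(hs[...,2]>130)).astype(np.uint8)
    x0,y0,x1,y1=roi; mm=np.zeros_like(m); mm[y0:y1,x0:x1]=m[y0:y1,x0:x1]
    out=[]
    cs,_=cv2.findContours(mm,cv2.RETR_EXTERNAL,cv2.CHAIN_APPROX_NONE)
    for k in cs:
        a=cv2.contourArea(k)
        if amin<a<4000 and len(k)>10:
            e=cv2.fitEllipse(cv2.convexHull(k)); out.append((e,onz(c,*e[0],zt)[:2]))
    return out
E
python3 -c "
from h import *
to(.45,-.27,.2); c=cal('wrist'); im=save('wrist','w6.png'); save('top','t6.png')
for e,p in knobs(im,c): print(np.round(e[0],1),np.round(e[1],1),p.round(4))
"
```

```text
t 6.92 pos [ 0.4283 -0.2742  0.1974] ang 3.1374 w 0.0853 F [0.1 0.8 0.3] tilt [-0.0009 -0.    ]
PLAN [-0.0217  0.0043 -0.0026] -0.0042
[348.6 254.6] [24.2 27.5] [ 0.5153 -0.2463]
[476.2 290.2] [117.3 151.1] [ 0.5592 -0.1059]
[632.4 224.8] [ 57.  119.8] [0.4826 0.0434]
```

View pics/w6.png

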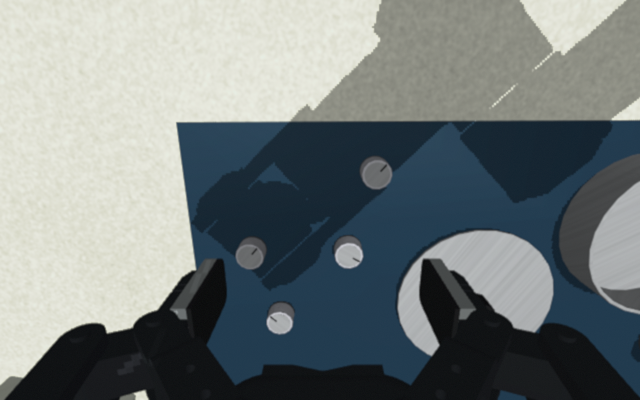

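View pics/t6.png

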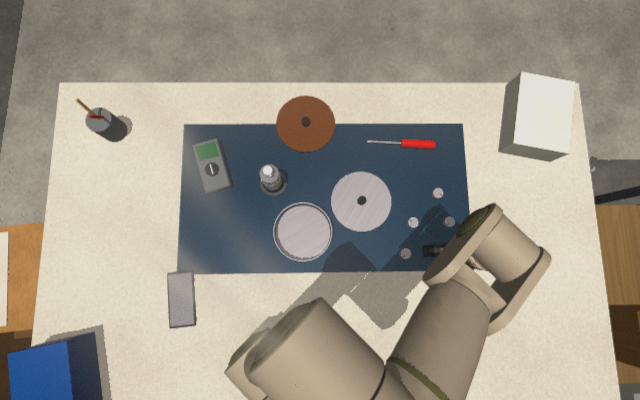

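The four knobs appear at (376,173), (348,254), (251,252) and (280,320). The dish rim is at (302,232) in the top view. Now I'll refine these numbers.

```bash
python3 -c "
from h import *
c=cal('wrist'); im=cv2.cvtColor(cv2.imread('pics/w6.png'),cv2.COLOR_BGR2RGB)
hs=cv2.cvtColor(im,cv2.COLOR_RGB2HSV); b=((hs[...,1]<70)).astype(np.uint8)
n,l,s,cc=cv2.connectedComponentsWithStats(b)
for i in range(1,n):
    if 300<s[i,4]<2500 and s[i,1]<330 and s[i,0]>230:
        ys,xs=np.where(l==i); v=hs[...,2][ys,xs]; print(s[i],'med',np.percentile(v,[10,30,50,70,90]))
        k=v>np.percentile(v,95)*0.82
        m=np.zeros_like(b); m[ys[k],xs[k]]=1
        e,_=ell(cv2.morphologyEx(m,cv2.MORPH_CLOSE,np.ones((3,3))))
        print('  ',np.round(e[0],1),np.round(e[1],1),onz(c,*e[0],.022)[:2].round(4))
t=cv2.cvtColor(cv2.imread('pics/t6.png'),cv2.COLOR_BGR2RGB); ct=cal('top')
hs=cv2.cvtColor(t,cv2.COLOR_RGB2HSV); print(hs[232,265:340:3,1]); 
m=((hs[...,1]<80)).astype(np.uint8)[198:269,268:340]; m=cv2.morphologyEx(m,cv2.MORPH_OPEN,np.ones((2,2)))
n,l,s,cc=cv2.connectedComponentsWithStats(m); i=1+np.argmax(s[1:,4]); e,_=ell((l==i).astype(np.uint8)); print(s[i],e, onz(ct,e[0][0]+268,e[0][1]+198,.045))
z=cv2.resize(t[190:280,255:420],None,fx=4.5,fy=4.5,interpolation=cv2.INTER_CUBIC); cv2.imwrite('pics/z6.png',z[...,::-1])
z=cv2.resize(im[150:350,230:410],None,fx=3,fy=3,interpolation=cv2.INTER_CUBIC); cv2.imwrite('pics/z6w.png',z[...,::-1])
"
```

```text
[359 156  34  34 873] med [ 75. 106. 109. 110. 121.]
   [376.7 174. ] [28.5 29.6] [ 0.4299 -0.2178]
[334 235  30  34 804] med [ 85.3 121.  174.  177.  189. ]
   [348.5 255.1] [24.3 27.1] [ 0.5179 -0.2433]
[235 236  32  34 817] med [ 71.  85. 107. 109. 117.]
   [248.8 256.2] [24.8 27.3] [ 0.519  -0.3486]
[266 302  29  33 746] med [ 86.  97. 169. 176. 183.]
   [279.2 322.5] [21.1 25.2] [ 0.6028 -0.3199]
[74 76 86 11 13 11 12 13 14 11 13 13 11 12 14 11 15 11 11 14 11 12 12 70
 77]
[   0    4   72   67 4018] ((35.27644348144531, 52.681983947753906), (75.39727783203125, 98.14492797851562), 3.1011505126953125) [0.43984614 0.0638175  0.045     ]
```

View pics/z6.png

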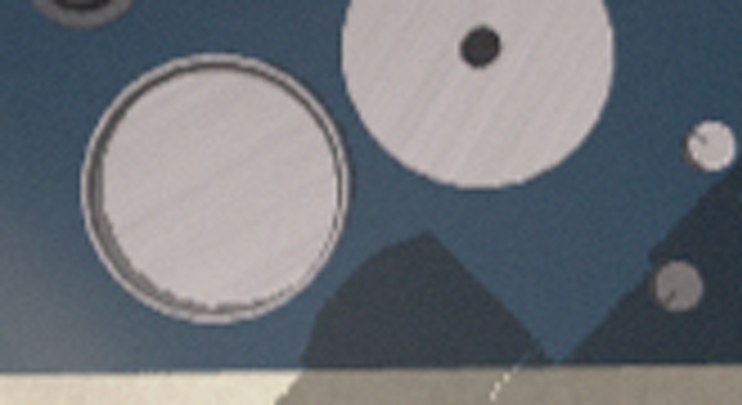

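View pics/z6w.png

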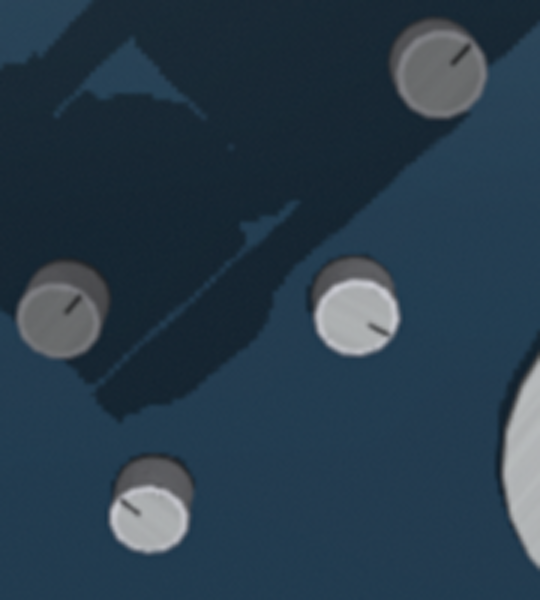

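```bash
python3 -c "
from h import *
ct=cal('top'); print(onz(ct,302.4,231.5,.045), onz(ct,302.9,231.9,.045))
to(.430,-.2205,.007)"
```

```text
[0.49214879 0.06596253 0.045     ] [0.49103492 0.06459502 0.045     ]
t 7.02 pos [ 0.43   -0.2714  0.1977] ang 3.1403 w 0.0851 F [ 0.7 -0.7 -0.6] tilt [-0.0001  0.0007]
PLAN [1.000e-04 5.080e-02 1.908e-01] -0.0013
```

step_arm(
  plan=[0, 0.03, 0.02, 0, 0, 0.051, 0.05, 0, 0, 0.051, 0.09, 0, 0, 0.051, 0.13, 0, 0, 0.051, 0.16, 0, 0, 0.051, 0.18, 0, 0, 0.051, 0.191, 0, 0, 0.051, 0.191, 0],
  hand=0.75,
)

```text
clock: 7.68
ee_pos: [0.4293, -0.218, 0.004]
tcp_rot: [[-1.0, -0.0, -0.005], [-0.0, 1.0, 0.005], [0.005, 0.005, -1.0]]
force: [-1.1, 0.7, 0.7]
gripper_width: 0.0639
```

```bash
python3 -c "
from h import *
to(.430,-.2205,.007); save('wrist','w7.png')"
```

```text
t 7.68 pos [ 0.4293 -0.218   0.004 ] ang -3.1412 w 0.0639 F [-1.1  0.7  0.7] tilt [-0.0047  0.0049]
PLAN [-0.0007 -0.0025 -0.003 ] 0.0004
```

View pics/w7.png

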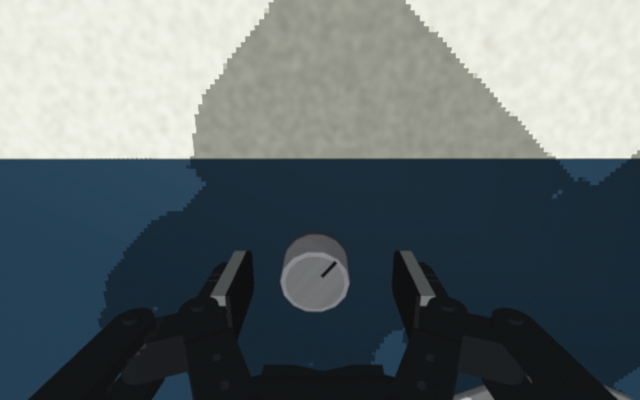

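The knob at (315,280) is between the pads, so I close.

step_arm(
  plan=[0, -0.001, -0.002, 0, 0, -0.001, -0.002, 0, 0, -0.001, -0.002, 0, 0, -0.001, -0.002, 0, 0, -0.001, -0.002, 0, 0, -0.001, -0.002, 0],
  hand=0,
  newtons=50,
)

```text
clock: 8.23
ee_pos: [0.4304, -0.2197, 0.0087]
tcp_rot: [[-1.0, -0.0, -0.001], [-0.0, 1.0, 0.002], [0.001, 0.002, -1.0]]
force: [0.9, 1.8, 7.4]
gripper_width: 0.0276
```

step_arm(
  plan=[0, 0, -0.02, 0, 0, 0, -0.05, 0, 0, 0, -0.08, 0, 0, 0, -0.1, 0, 0, 0, -0.1, 0, 0, 0, -0.1, 0],
)

```text
clock: 8.73
ee_pos: [0.4307, -0.2201, 0.1098]
tcp_rot: [[-1.0, -0.0, 0.001], [-0.0, 1.0, 0.0], [-0.001, 0.0, -1.0]]
force: [-0.6, -0.9, -0.6]
gripper_width: 0.0278
```

```bash
python3 -c "
from h import *
to(.466,.036,.105); save('wrist','w8.png')"
```

```text
t 8.73 pos [ 0.4307 -0.2201  0.1098] ang -3.1412 w 0.0278 F [-0.6 -0.9 -0.6] tilt [0.0013 0.0001]
PLAN [-0.0354  0.2561  0.0048] 0.0004
```

View pics/w8.png

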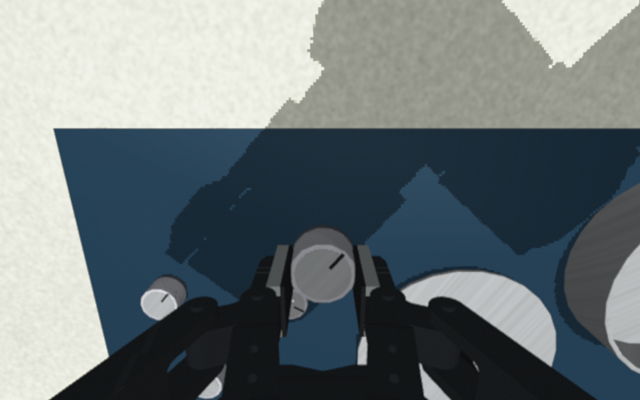

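Knob A is held. I'll move it over the dish to slot 1 at (0.466, 0.036).

step_arm(
  plan=[-0.005, 0.035, 0, 0, -0.01, 0.07, 0, 0, -0.015, 0.11, 0, 0, -0.02, 0.15, 0, 0, -0.03, 0.19, 0, 0, -0.035, 0.225, 0, 0, -0.035, 0.25, 0, 0, -0.035, 0.256, 0, 0],
)

```text
clock: 9.45
ee_pos: [0.4641, 0.0397, 0.1079]
tcp_rot: [[-1.0, -0.004, -0.004], [-0.004, 1.0, 0.003], [0.004, 0.003, -1.0]]
force: [-0.3, 0.6, -0.4]
gripper_width: 0.0276
```

step_arm(
  plan=[0, 0, 0.0, 0, 0, 0, 0.02, 0, 0, 0, 0.04, 0, 0, 0, 0.06, 0, 0, 0, 0.075, 0, 0, 0, 0.085, 0, 0, 0, 0.091, 0, 0, 0, 0.091, 0],
)

```text
clock: 10.12
ee_pos: [0.463, 0.0391, 0.0156]
tcp_rot: [[-1.0, -0.003, -0.007], [-0.003, 1.0, 0.003], [0.007, 0.003, -1.0]]
force: [-0.3, 0.2, -1.2]
gripper_width: 0.0277
```

```bash
python3 -c "
from h import *
to(.466,.036,.0145); save('wrist','w9.png')"
```

```text
t 10.12 pos [0.463  0.0391 0.0156] ang -3.139 w 0.0277 F [-0.3  0.2 -1.2] tilt [-0.0065  0.0034]
PLAN [-0.003  -0.0031  0.001 ] 0.0026
```

View pics/w9.png

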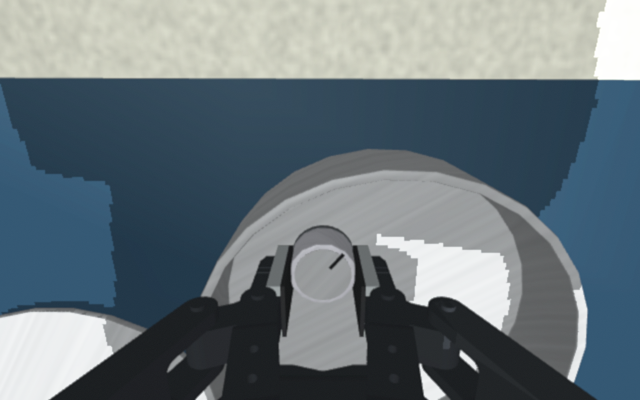

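step_arm(
  plan=[-0.002, -0.002, 0, 0, -0.003, -0.003, 0.001, 0, -0.003, -0.003, 0.001, 0, -0.003, -0.003, 0.001, 0],
)

```text
clock: 10.5
ee_pos: [0.4667, 0.0361, 0.0157]
tcp_rot: [[-1.0, -0.003, -0.004], [-0.003, 1.0, 0.003], [0.004, 0.003, -1.0]]
force: [-0.4, 0.7, 0.3]
gripper_width: 0.0277
```

step_arm(
  plan=[0, 0, 0, 0, 0, 0, 0, 0, 0, 0, 0, 0, 0, 0, 0, 0],
  hand=0.46,
)

```text
clock: 10.83
ee_pos: [0.4667, 0.0361, 0.0158]
tcp_rot: [[-1.0, -0.003, -0.004], [-0.003, 1.0, 0.003], [0.004, 0.003, -1.0]]
force: [-0.2, 0.6, -0.2]
gripper_width: 0.0396
```

step_arm(
  plan=[0, 0, -0.02, 0, 0, 0, -0.05, 0, 0, 0, -0.08, 0, 0, 0, -0.1, 0, 0, 0, -0.12, 0, 0, 0, -0.12, 0],
)

```text
clock: 11.33
ee_pos: [0.4687, 0.0356, 0.1392]
tcp_rot: [[-1.0, -0.003, 0.002], [-0.003, 1.0, 0.002], [-0.002, 0.002, -1.0]]
force: [0.2, -0.2, 0.8]
gripper_width: 0.0392
```

```bash
python3 -c "
from h import *
to(.518,-.247,.12); save('wrist','w10.png')"
```

```text
t 11.33 pos [0.4687 0.0356 0.1392] ang -3.1385 w 0.0392 F [ 0.2 -0.2  0.8] tilt [0.0024 0.0018]
PLAN [-0.0484 -0.2828  0.0188] 0.0031
```

View pics/w10.png

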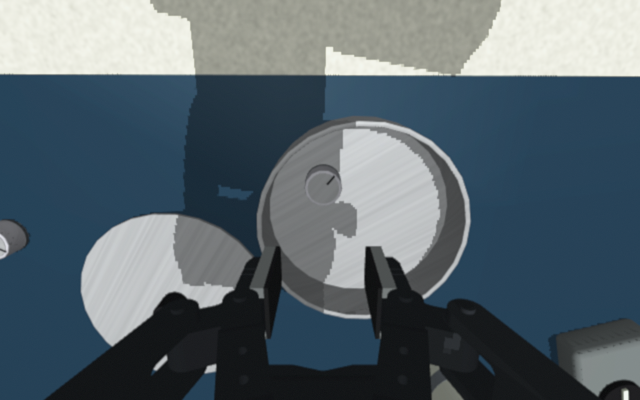

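Knob A stands on the dish floor at (322,186). Next is knob B.

step_arm(
  plan=[-0.01, -0.04, 0, 0, -0.02, -0.08, 0, 0, -0.025, -0.12, 0, 0, -0.03, -0.16, 0, 0, -0.04, -0.2, 0, 0, -0.048, -0.24, 0, 0, -0.048, -0.27, 0, 0, -0.048, -0.283, 0, 0],
  hand=0.72,
)

```text
clock: 12.05
ee_pos: [0.5163, -0.2507, 0.1347]
tcp_rot: [[-1.0, -0.0, -0.002], [-0.0, 1.0, 0.003], [0.002, 0.003, -1.0]]
force: [-0.5, 0.7, -0.1]
gripper_width: 0.0619
```

step_arm(
  plan=[0, 0, 0, 0, 0, 0, 0, 0],
)

```text
clock: 12.22
ee_pos: [0.5157, -0.2504, 0.1334]
tcp_rot: [[-1.0, 0.001, -0.004], [0.001, 1.0, 0.005], [0.004, 0.005, -1.0]]
force: [0.7, -0.1, -0.3]
gripper_width: 0.0616
```

```bash
python3 -c "
from h import *
to(.518,-.247,.009); im=save('wrist','w11.png')
c=cal('wrist'); 
for e,p in knobs(im,c,roi=(0,0,640,400)): print(np.round(e[0],1),np.round(e[1],1),p.round(4))"
```

```text
t 12.22 pos [ 0.5157 -0.2504  0.1334] ang 3.1405 w 0.0616 F [ 0.7 -0.1 -0.3] tilt [-0.0039  0.0045]
PLAN [-0.0028  0.0028  0.1244] -0.0011
[193.1 195.5] [33.5 37.4] [ 0.5167 -0.3509]
```

View pics/w11.png

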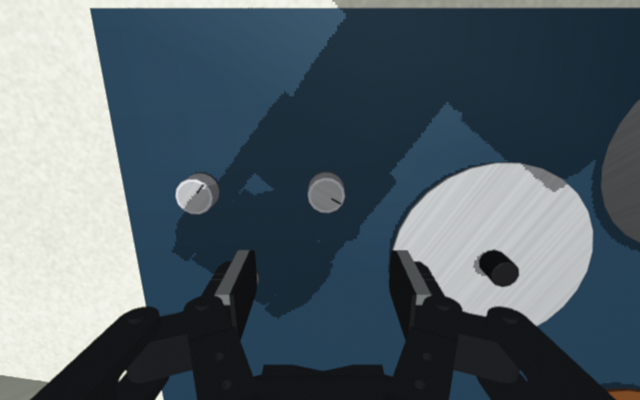

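Knob B is at (326,195), which is about (0.517, −0.2465). I'll go down to it.

step_arm(
  plan=[-0.002, 0.003, 0.03, 0, -0.002, 0.003, 0.06, 0, -0.002, 0.003, 0.09, 0, -0.002, 0.003, 0.105, 0, -0.002, 0.003, 0.115, 0, -0.002, 0.003, 0.121, 0, -0.002, 0.003, 0.123, 0, -0.002, 0.003, 0.123, 0],
)

```text
clock: 12.93
ee_pos: [0.5178, -0.2455, 0.0113]
tcp_rot: [[-1.0, -0.001, -0.003], [-0.001, 1.0, 0.004], [0.003, 0.004, -1.0]]
force: [-0.1, 0.1, -0.6]
gripper_width: 0.061
```

step_arm(
  plan=[0, 0, 0, 0, 0, 0, 0, 0, 0, 0, 0, 0, 0, 0, 0, 0, 0, 0, 0, 0, 0, 0, 0, 0],
  hand=0,
)

```text
clock: 13.43
ee_pos: [0.5182, -0.2457, 0.0126]
tcp_rot: [[-1.0, -0.001, -0.001], [-0.001, 1.0, 0.003], [0.001, 0.003, -1.0]]
force: [-0.8, 2.1, 6.0]
gripper_width: 0.0276
```

step_arm(
  plan=[0, 0, -0.02, 0, 0, 0, -0.05, 0, 0, 0, -0.08, 0, 0, 0, -0.1, 0, 0, 0, -0.11, 0, 0, 0, -0.11, 0],
)

```text
clock: 13.93
ee_pos: [0.519, -0.2466, 0.1248]
tcp_rot: [[-1.0, -0.001, 0.002], [-0.001, 1.0, 0.0], [-0.002, 0.0, -1.0]]
force: [0.9, 0.6, 0.1]
gripper_width: 0.0276
```

```bash
python3 -c "
from h import *
to(.518,.036,.11); im=save('wrist','w12.png')"
```

```text
t 13.93 pos [ 0.519  -0.2466  0.1248] ang -3.1408 w 0.0276 F [0.9 0.6 0.1] tilt [0.0023 0.0002]
PLAN [0.0008 0.2826 0.0149] 0.0008
```

View pics/w12.png

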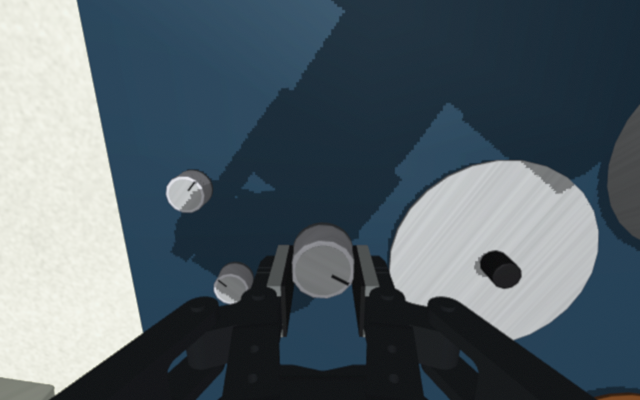

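step_arm(
  plan=[0, 0.04, 0, 0, 0, 0.08, 0, 0, 0, 0.12, 0, 0, 0, 0.16, 0, 0, 0, 0.2, 0, 0, 0, 0.235, 0, 0, 0.001, 0.265, 0, 0, 0.001, 0.28, 0, 0],
)

```text
clock: 14.65
ee_pos: [0.5157, 0.0372, 0.1217]
tcp_rot: [[-1.0, -0.003, -0.004], [-0.003, 1.0, 0.003], [0.004, 0.003, -1.0]]
force: [-0.1, -0.4, -0.9]
gripper_width: 0.0275
```

step_arm(
  plan=[0, 0, 0, 0, 0, 0, 0, 0],
)

```text
clock: 14.82
ee_pos: [0.5147, 0.0379, 0.1201]
tcp_rot: [[-1.0, -0.005, -0.007], [-0.005, 1.0, 0.004], [0.007, 0.004, -1.0]]
force: [0.3, -0.7, -0.3]
gripper_width: 0.0275
```

```bash
python3 -c "
from h import *
to(.518,.036,.019); im=save('wrist','w13.png')"
```

```text
t 14.82 pos [0.5147 0.0379 0.1201] ang -3.1365 w 0.0275 F [ 0.3 -0.7 -0.3] tilt [-0.0072  0.0038]
PLAN [-0.004  -0.0023  0.1011] 0.0051
```

View pics/w13.png

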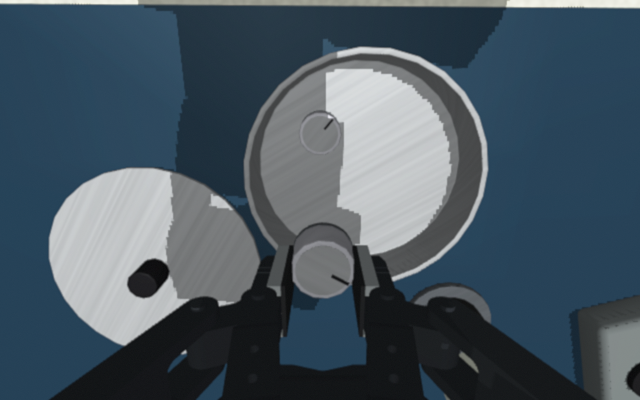

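Knob B is held, with slot 2 below it and knob A undisturbed at (321,132). I'll lower it.

step_arm(
  plan=[-0.003, -0.002, 0.02, 0, -0.003, -0.002, 0.04, 0, -0.003, -0.002, 0.06, 0, -0.003, -0.002, 0.078, 0, -0.003, -0.002, 0.09, 0, -0.003, -0.002, 0.097, 0, -0.003, -0.002, 0.1, 0, -0.003, -0.002, 0.101, 0],
)

```text
clock: 15.53
ee_pos: [0.5175, 0.0345, 0.0191]
tcp_rot: [[-1.0, -0.003, -0.007], [-0.003, 1.0, 0.004], [0.007, 0.004, -1.0]]
force: [-0.1, 0.2, 0.1]
gripper_width: 0.0273
```

```bash
python3 -c "
from h import *
to(.518,.036,.018)"
```

```text
t 15.53 pos [0.5175 0.0345 0.0191] ang -3.139 w 0.0273 F [-0.1  0.2  0.1] tilt [-0.007   0.0035]
PLAN [-0.0005  0.0015  0.0011] 0.0026
```

step_arm(
  plan=[0, 0.001, 0.001, 0, 0, 0.001, 0.001, 0, 0, 0.001, 0.001, 0],
)

```text
clock: 15.78
ee_pos: [0.5178, 0.0354, 0.0186]
tcp_rot: [[-1.0, -0.003, -0.006], [-0.003, 1.0, 0.003], [0.006, 0.003, -1.0]]
force: [0.4, -0.5, -0.6]
gripper_width: 0.0272
```

step_arm(
  plan=[0, 0, 0, 0, 0, 0, 0, 0, 0, 0, 0, 0, 0, 0, 0, 0],
  hand=0.46,
)

```text
clock: 16.12
ee_pos: [0.5179, 0.0354, 0.0188]
tcp_rot: [[-1.0, -0.003, -0.006], [-0.003, 1.0, 0.003], [0.006, 0.003, -1.0]]
force: [-0.5, 0.7, -0.5]
gripper_width: 0.0393
```

step_arm(
  plan=[0, 0, -0.02, 0, 0, 0, -0.05, 0, 0, 0, -0.08, 0, 0, 0, -0.1, 0, 0, 0, -0.12, 0, 0, 0, -0.12, 0],
)

```text
clock: 16.62
ee_pos: [0.5201, 0.0349, 0.1425]
tcp_rot: [[-1.0, -0.003, 0.001], [-0.003, 1.0, 0.002], [-0.001, 0.002, -1.0]]
force: [1.0, 0.8, 0.6]
gripper_width: 0.0394
```

```bash
python3 -c "
from h import *
to(.517,-.351,.13); save('wrist','w14.png');save('top','t14.png')"
```

```text
t 16.62 pos [0.5201 0.0349 0.1425] ang -3.1387 w 0.0394 F [1.  0.8 0.6] tilt [0.0012 0.0022]
PLAN [ 0.0042 -0.3859  0.0117] 0.0029
```

View pics/w14.png

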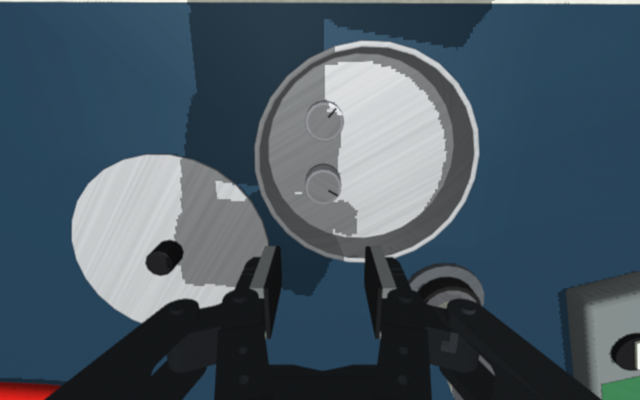

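View pics/t14.png

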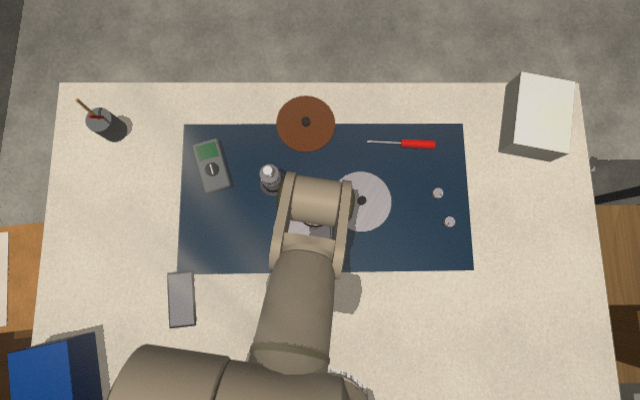

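Knobs A and B stand on the dish floor at (322,118) and (322,185). The other two are unmoved. Next is knob C.

step_arm(
  plan=[0, -0.04, 0, 0, 0, -0.08, 0, 0, 0, -0.12, 0, 0, 0, -0.16, 0, 0, 0.002, -0.2, 0, 0, 0.002, -0.24, 0, 0, 0.002, -0.28, 0, 0, 0.002, -0.32, 0, 0],
  hand=0.72,
)

```text
clock: 17.38
ee_pos: [0.5165, -0.2866, 0.1363]
tcp_rot: [[-1.0, -0.002, -0.007], [-0.002, 1.0, 0.005], [0.007, 0.005, -1.0]]
force: [1.2, 1.1, 0.6]
gripper_width: 0.062
```

step_arm(
  plan=[0, -0.035, 0, 0, 0, -0.06, 0, 0, 0, -0.072, 0, 0, 0, -0.072, 0, 0, 0, -0.072, 0, 0],
)

```text
clock: 17.8
ee_pos: [0.5165, -0.3576, 0.1349]
tcp_rot: [[-1.0, -0.002, -0.008], [-0.002, 1.0, 0.007], [0.008, 0.007, -1.0]]
force: [0.5, 0.6, 0.0]
gripper_width: 0.0617
```

```bash
python3 -c "
from h import *
to(.517,-.351,.011); im=save('wrist','w15.png')
c=cal('wrist'); 
for e,p in knobs(im,c,roi=(0,0,640,400)): print(np.round(e[0],1),np.round(e[1],1),p.round(4))"
```

```text
t 17.8 pos [ 0.5165 -0.3576  0.1349] ang -3.1392 w 0.0617 F [0.5 0.6 0. ] tilt [-0.0081  0.0069]
PLAN [-0.0016  0.0058  0.1239] 0.0024
[179.6 393.4] [33.  50.5] [ 0.7205 -0.4945]
[250.6 334.5] [21.7 85.9] [ 0.6514 -0.421 ]
[359.6 286.3] [29.8 33.7] [ 0.6009 -0.3227]
```

View pics/w15.png

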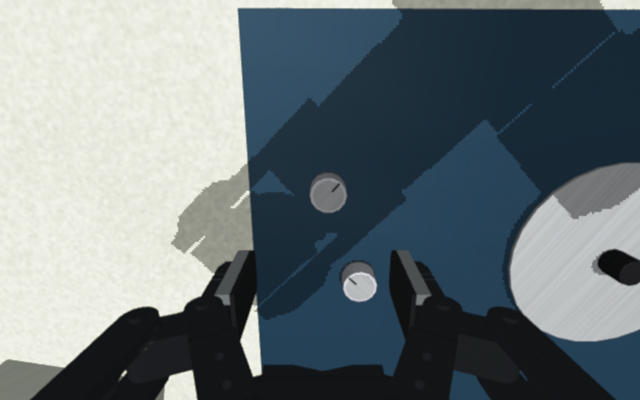

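Knob C is at (328,196), near (0.517, −0.352), and knob D is at (0.601, −0.323). I'll descend to C.

step_arm(
  plan=[-0.001, 0.006, 0.03, 0, -0.001, 0.006, 0.06, 0, -0.001, 0.006, 0.09, 0, -0.001, 0.006, 0.105, 0, -0.001, 0.006, 0.115, 0, -0.001, 0.006, 0.121, 0, -0.001, 0.006, 0.124, 0, -0.001, 0.006, 0.124, 0],
)

```text
clock: 18.52
ee_pos: [0.5171, -0.3498, 0.0118]
tcp_rot: [[-1.0, -0.004, -0.007], [-0.004, 1.0, 0.006], [0.007, 0.006, -1.0]]
force: [-0.4, 0.0, -0.6]
gripper_width: 0.0617
```

step_arm(
  plan=[0, 0, 0, 0, 0, 0, 0, 0, 0, 0, 0, 0, 0, 0, 0, 0, 0, 0, 0, 0, 0, 0, 0, 0],
  hand=0,
)

```text
clock: 19.02
ee_pos: [0.5175, -0.3501, 0.0131]
tcp_rot: [[-1.0, -0.004, -0.006], [-0.004, 1.0, 0.005], [0.006, 0.005, -1.0]]
force: [-0.5, 1.1, 5.4]
gripper_width: 0.0276
```

step_arm(
  plan=[0, 0, -0.02, 0, 0, 0, -0.05, 0, 0, 0, -0.08, 0, 0, 0, -0.1, 0, 0, 0, -0.11, 0, 0, 0, -0.11, 0],
)

```text
clock: 19.52
ee_pos: [0.5188, -0.3513, 0.1256]
tcp_rot: [[-1.0, -0.004, -0.002], [-0.004, 1.0, 0.001], [0.002, 0.001, -1.0]]
force: [0.0, -0.1, -0.1]
gripper_width: 0.0272
```

```bash
python3 -c "
from h import *
to(.518,.096,.12); im=save('wrist','w16.png')"
```

```text
t 19.52 pos [ 0.5188 -0.3513  0.1256] ang -3.1377 w 0.0272 F [ 0.  -0.1 -0.1] tilt [-0.0024  0.0015]
PLAN [-0.001   0.4473  0.0062] 0.0039
```

View pics/w16.png

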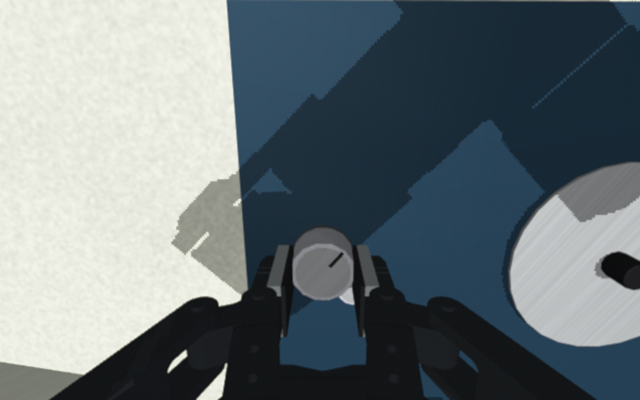

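Knob C is held. I'll carry it to slot 3 at (0.518, 0.097).

step_arm(
  plan=[0, 0.04, 0, 0, 0, 0.08, 0, 0, 0, 0.12, 0, 0, 0, 0.16, 0, 0, 0, 0.2, 0, 0, 0, 0.24, 0, 0, 0, 0.28, 0, 0, 0, 0.32, 0, 0],
)

```text
clock: 20.23
ee_pos: [0.5157, -0.0287, 0.123]
tcp_rot: [[-1.0, -0.003, -0.008], [-0.003, 1.0, 0.005], [0.008, 0.005, -1.0]]
force: [1.0, 1.1, -0.8]
gripper_width: 0.0272
```

step_arm(
  plan=[0, 0.04, 0, 0, 0, 0.08, 0, 0, 0, 0.11, 0, 0, 0, 0.125, 0, 0, 0, 0.128, 0, 0, 0, 0.128, 0, 0],
)

```text
clock: 20.73
ee_pos: [0.5146, 0.0999, 0.1223]
tcp_rot: [[-1.0, -0.005, -0.011], [-0.005, 1.0, 0.005], [0.01, 0.005, -1.0]]
force: [0.2, 0.3, -0.6]
gripper_width: 0.0274
```

```bash
python3 -c "
from h import *
to(.518,.097,.019); im=save('wrist','w17.png')"
```

```text
t 20.73 pos [0.5146 0.0999 0.1223] ang -3.1364 w 0.0274 F [ 0.2  0.3 -0.6] tilt [-0.0105  0.0047]
PLAN [-0.0045 -0.0034  0.1032] 0.0052
```

View pics/w17.png

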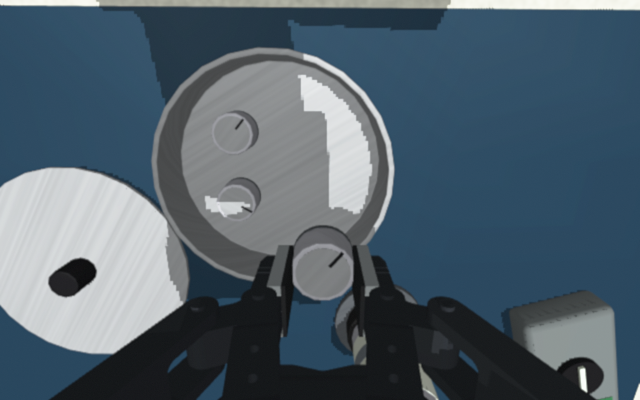

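Knobs A (232,132) and B (237,200) are unchanged, and knob C is held over slot 3. I'll lower it.

step_arm(
  plan=[-0.003, -0.003, 0.02, 0, -0.003, -0.003, 0.04, 0, -0.003, -0.003, 0.06, 0, -0.003, -0.003, 0.078, 0, -0.003, -0.003, 0.09, 0, -0.003, -0.003, 0.098, 0, -0.003, -0.003, 0.102, 0, -0.003, -0.003, 0.103, 0],
)

```text
clock: 21.45
ee_pos: [0.5167, 0.0956, 0.0189]
tcp_rot: [[-1.0, -0.003, -0.011], [-0.003, 1.0, 0.005], [0.011, 0.005, -1.0]]
force: [-1.1, -0.1, -0.7]
gripper_width: 0.0271
```

```bash
python3 -c "
from h import *
to(.518,.097,.0185)"
```

```text
t 21.45 pos [0.5167 0.0956 0.0189] ang -3.1388 w 0.0271 F [-1.1 -0.1 -0.7] tilt [-0.011   0.0045]
PLAN [-0.0013  0.0014  0.0004] 0.0028
```

step_arm(
  plan=[-0.001, 0.001, 0.001, 0, -0.001, 0.001, 0.001, 0, -0.001, 0.001, 0.001, 0],
)

```text
clock: 21.7
ee_pos: [0.5181, 0.0965, 0.0185]
tcp_rot: [[-1.0, -0.003, -0.01], [-0.003, 1.0, 0.005], [0.01, 0.005, -1.0]]
force: [0.4, 0.1, -0.5]
gripper_width: 0.0271
```

step_arm(
  plan=[0, 0, 0, 0, 0, 0, 0, 0, 0, 0, 0, 0, 0, 0, 0, 0],
  hand=0.46,
)

```text
clock: 22.03
ee_pos: [0.5182, 0.0966, 0.0186]
tcp_rot: [[-1.0, -0.003, -0.009], [-0.003, 1.0, 0.004], [0.009, 0.004, -1.0]]
force: [0.0, 0.2, -0.7]
gripper_width: 0.0395
```

step_arm(
  plan=[0, 0, -0.02, 0, 0, 0, -0.05, 0, 0, 0, -0.08, 0, 0, 0, -0.1, 0, 0, 0, -0.12, 0, 0, 0, -0.12, 0],
)

```text
clock: 22.53
ee_pos: [0.5209, 0.0961, 0.1424]
tcp_rot: [[-1.0, -0.003, -0.002], [-0.003, 1.0, 0.004], [0.002, 0.004, -1.0]]
force: [0.1, 0.3, 0.5]
gripper_width: 0.0391
```

```bash
python3 -c "
from h import *
to(.602,-.3235,.13); save('wrist','w18.png');save('top','t18.png')"
```

```text
t 22.53 pos [0.5209 0.0961 0.1424] ang -3.1386 w 0.0391 F [0.1 0.3 0.5] tilt [-0.0025  0.0042]
PLAN [-0.0799 -0.4198  0.0104] 0.003
```

View pics/w18.png

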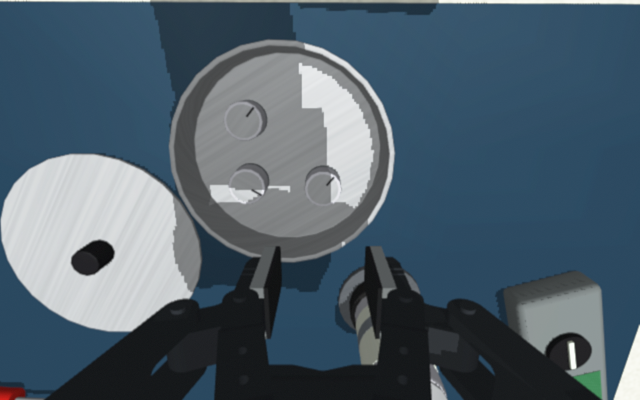

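View pics/t18.png

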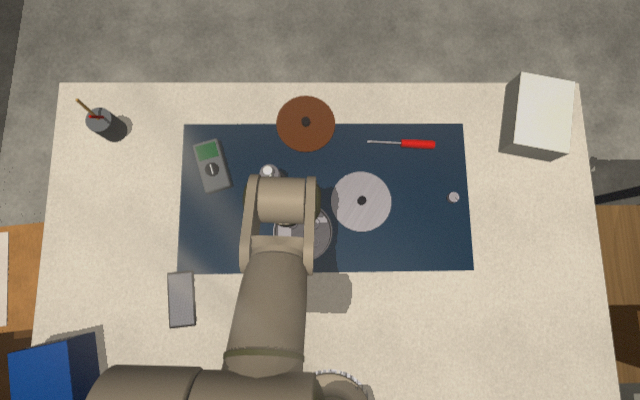

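Three knobs stand in the dish. The fourth has been knocked to (454,197) in the top view, so I re-measure it.

```bash
python3 -c "
from h import *
im=save('top','t19.png'); c=cal('top')
for a,p,b in mat_objs(im,425,165,466,240,100,15): print(a,p,b[2:],onz(c,*p,.019)[:2])
to(.59,-.372,.13)"
```

```text
88 [453.5 196.5] [10 10] [ 0.59073693 -0.37046644]
t 22.68 pos [0.5189 0.0961 0.138 ] ang -3.1388 w 0.0395 F [-0.4  0.8  0.2] tilt [-0.0104  0.0045]
PLAN [-0.0699 -0.4683  0.0051] 0.0028
```

step_arm(
  plan=[-0.005, -0.04, 0, 0, -0.01, -0.08, 0, 0, -0.018, -0.12, 0, 0, -0.025, -0.16, 0, 0, -0.03, -0.2, 0, 0, -0.035, -0.24, 0, 0, -0.042, -0.28, 0, 0, -0.048, -0.32, 0, 0],
  hand=0.75,
)

```text
clock: 23.35
ee_pos: [0.5673, -0.2256, 0.1344]
tcp_rot: [[-1.0, -0.002, -0.013], [-0.003, 1.0, 0.006], [0.013, 0.006, -1.0]]
force: [1.3, 1.0, 0.2]
gripper_width: 0.064
```

step_arm(
  plan=[-0.005, -0.035, 0, 0, -0.011, -0.07, 0, 0, -0.017, -0.105, 0, 0, -0.021, -0.135, 0, 0, -0.022, -0.146, 0, 0, -0.022, -0.146, 0, 0, -0.022, -0.146, 0, 0],
)

```text
clock: 23.93
ee_pos: [0.5893, -0.3708, 0.1317]
tcp_rot: [[-1.0, -0.002, -0.015], [-0.002, 1.0, 0.008], [0.015, 0.008, -1.0]]
force: [0.2, 0.9, -0.1]
gripper_width: 0.0643
```

```bash
python3 -c "
from h import *
to(.59,-.369,.011); c=cal('wrist'); im=save('wrist','w20.png')
for e,p in knobs(im,c,roi=(255,0,400,400)): print(np.round(e[0],1),np.round(e[1],1),p.round(4))"
```

```text
t 23.93 pos [ 0.5893 -0.3708  0.1317] ang -3.1393 w 0.0643 F [ 0.2  0.9 -0.1] tilt [-0.0145  0.0082]
PLAN [-0.0025  0.0008  0.1207] 0.0023
[273.6 373.3] [ 9.5 10.2] [ 0.7631 -0.4147]
```

View pics/w20.png

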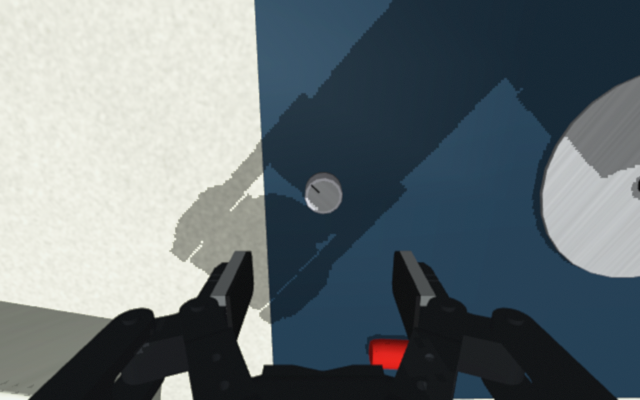

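```bash
python3 -c "
from h import *
c=cal('wrist'); p=onz(c,324,196,.022); print(p, onz(c,388,340,.02)); to(p[0],p[1],.012)"
```

```text
[ 0.58929215 -0.36720521  0.022     ] [ 0.72833858 -0.30767786  0.02      ]
t 23.98 pos [ 0.5895 -0.37    0.1323] ang -3.1382 w 0.0642 F [ 0.2  0.4 -0.9] tilt [-0.014   0.0077]
PLAN [-0.0015  0.0019  0.1204] 0.0034
```

step_arm(
  plan=[-0.002, 0.002, 0.03, 0, -0.002, 0.002, 0.06, 0, -0.002, 0.002, 0.085, 0, -0.002, 0.002, 0.1, 0, -0.002, 0.002, 0.11, 0, -0.002, 0.002, 0.117, 0, -0.002, 0.002, 0.12, 0, -0.002, 0.002, 0.12, 0],
)

```text
clock: 24.65
ee_pos: [0.59, -0.3666, 0.0126]
tcp_rot: [[-1.0, -0.004, -0.014], [-0.004, 1.0, 0.008], [0.014, 0.008, -1.0]]
force: [0.3, -0.2, 0.1]
gripper_width: 0.0637
```

step_arm(
  plan=[0, 0, 0, 0, 0, 0, 0, 0, 0, 0, 0, 0, 0, 0, 0, 0, 0, 0, 0, 0, 0, 0, 0, 0],
  hand=0,
)

```text
clock: 25.15
ee_pos: [0.5905, -0.367, 0.014]
tcp_rot: [[-1.0, -0.004, -0.012], [-0.004, 1.0, 0.006], [0.012, 0.006, -1.0]]
force: [-0.1, 0.9, 5.2]
gripper_width: 0.0271
```

step_arm(
  plan=[0, 0, -0.02, 0, 0, 0, -0.05, 0, 0, 0, -0.08, 0, 0, 0, -0.1, 0, 0, 0, -0.11, 0, 0, 0, -0.11, 0],
)

```text
clock: 25.65
ee_pos: [0.5924, -0.3682, 0.1264]
tcp_rot: [[-1.0, -0.004, -0.009], [-0.004, 1.0, 0.003], [0.009, 0.003, -1.0]]
force: [0.1, 0.2, 0.5]
gripper_width: 0.0272
```

```bash
python3 -c "
from h import *
to(.466,.097,.12); im=save('wrist','w21.png')"
```

```text
t 25.65 pos [ 0.5924 -0.3682  0.1264] ang -3.1377 w 0.0272 F [0.1 0.2 0.5] tilt [-0.0089  0.0033]
PLAN [0.1246 0.4657 0.0091] 0.0039
```

View pics/w21.png

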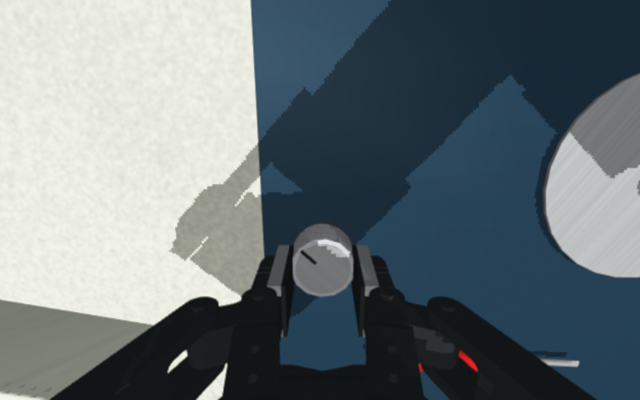

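Knob D is held at (323,260). I'll carry it to slot 4 at (0.466, 0.097).

step_arm(
  plan=[0.01, 0.038, 0, 0, 0.02, 0.076, 0, 0, 0.03, 0.114, 0, 0, 0.04, 0.152, 0, 0, 0.05, 0.19, 0, 0, 0.06, 0.228, 0, 0, 0.07, 0.266, 0, 0, 0.08, 0.304, 0, 0],
)

```text
clock: 26.37
ee_pos: [0.5089, -0.0621, 0.125]
tcp_rot: [[-1.0, -0.003, -0.015], [-0.003, 1.0, 0.007], [0.015, 0.007, -1.0]]
force: [0.7, 0.7, -1.0]
gripper_width: 0.0271
```

step_arm(
  plan=[0.01, 0.038, 0, 0, 0.02, 0.076, 0, 0, 0.03, 0.114, 0, 0, 0.038, 0.14, 0, 0, 0.041, 0.152, 0, 0, 0.041, 0.152, 0, 0, 0.041, 0.152, 0, 0],
)

```text
clock: 26.95
ee_pos: [0.4667, 0.0901, 0.1255]
tcp_rot: [[-1.0, -0.005, -0.017], [-0.005, 1.0, 0.007], [0.017, 0.007, -1.0]]
force: [-0.2, -0.1, 0.1]
gripper_width: 0.0273
```

```bash
python3 -c "
from h import *
to(.466,.097,.0195); im=save('wrist','w22.png')"
```

```text
t 26.95 pos [0.4667 0.0901 0.1255] ang -3.1367 w 0.0273 F [-0.2 -0.1  0.1] tilt [-0.0172  0.0069]
PLAN [-0.0011  0.0062  0.1061] 0.0049
```

View pics/w22.png

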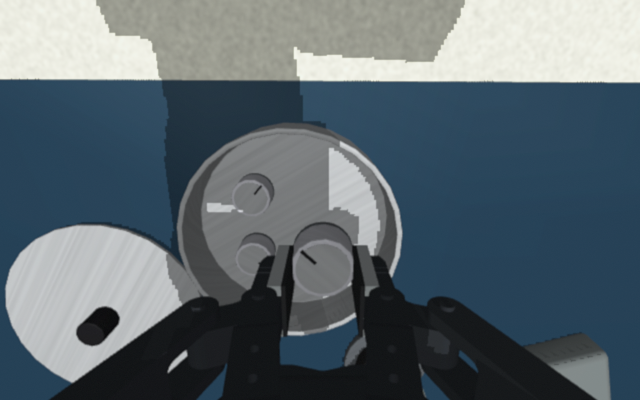

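step_arm(
  plan=[-0.001, 0.007, 0.02, 0, -0.001, 0.007, 0.04, 0, -0.001, 0.007, 0.06, 0, -0.001, 0.007, 0.078, 0, -0.001, 0.007, 0.092, 0, -0.001, 0.007, 0.1, 0, -0.001, 0.007, 0.105, 0, -0.001, 0.007, 0.106, 0],
)

```text
clock: 27.67
ee_pos: [0.4663, 0.0965, 0.0191]
tcp_rot: [[-1.0, -0.003, -0.018], [-0.003, 1.0, 0.007], [0.018, 0.007, -1.0]]
force: [0.5, 0.3, -0.4]
gripper_width: 0.0278
```

```bash
python3 -c "
from h import *
to(.466,.097,.019)"
```

```text
t 27.67 pos [0.4663 0.0965 0.0191] ang -3.1389 w 0.0278 F [ 0.5  0.3 -0.4] tilt [-0.0179  0.0068]
PLAN [0.0003 0.0005 0.0001] 0.0027
```

step_arm(
  plan=[0, 0, 0, 0, 0, 0, 0, 0, 0, 0, 0, 0, 0, 0, 0, 0],
  hand=0.46,
)

```text
clock: 28.0
ee_pos: [0.4666, 0.0965, 0.0196]
tcp_rot: [[-1.0, -0.003, -0.017], [-0.003, 1.0, 0.007], [0.017, 0.007, -1.0]]
force: [0.5, 0.7, 0.7]
gripper_width: 0.0393
```

step_arm(
  plan=[0, 0, -0.04, 0, 0, 0, -0.08, 0, 0, 0, -0.12, 0, 0, 0, -0.16, 0, 0, 0, -0.2, 0],
)

```text
clock: 28.42
ee_pos: [0.4694, 0.0952, 0.2221]
tcp_rot: [[-1.0, -0.003, -0.016], [-0.003, 1.0, 0.007], [0.016, 0.007, -1.0]]
force: [0.6, 0.1, 0.4]
gripper_width: 0.0395
```

```bash
python3 -c "
from h import *
to(.6387,.151,.22); save('wrist','w23.png')"
```

```text
t 28.42 pos [0.4694 0.0952 0.2221] ang -3.1388 w 0.0395 F [0.6 0.1 0.4] tilt [-0.0159  0.0067]
PLAN [-0.1695  0.0553 -0.0002] 0.0028
```

View pics/w23.png

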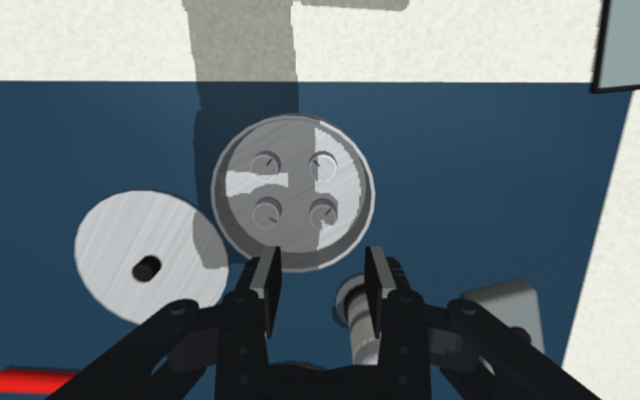

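All four knobs stand separately at (265,166), (322,165), (266,213) and (323,213). Next is the nozzle, using the scene picture as a second view.

```bash
python3 -c "
from h import *
s=cv2.imread('pics/scene0.png'); c=cal('scene')
cv2.imwrite('pics/zn.png',np.hstack([cv2.resize(s[175:215,340:390],None,fx=8,fy=8,interpolation=cv2.INTER_CUBIC),cv2.resize(cv2.imread('pics/t0.png' if 0 else 'pics/top0.png')[155:195,245:295],None,fx=8,fy=8,interpolation=cv2.INTER_CUBIC)]))
print(proj(c,[.6387,.151,.156]),proj(cal('top'),[.6387,.151,.156]))
for u,v in((364,185),(364.5,184.5)): print(onz(c,u,v,.156))"
```

```text
[363.86933403 183.91856018] [267.22489494 170.00419859]
[0.64175925 0.14633278 0.156     ]
[0.64157216 0.14938109 0.156     ]
```

View pics/zn.png

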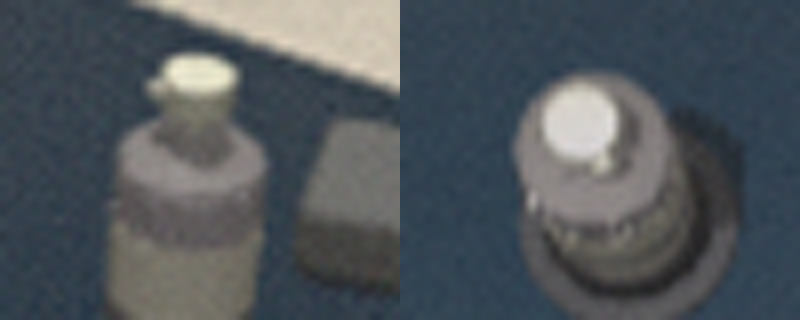

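step_arm(
  plan=[-0.04, 0.013, 0, 0, -0.08, 0.026, 0, 0, -0.12, 0.039, 0, 0, -0.15, 0.05, 0, 0, -0.17, 0.055, 0, 0, -0.17, 0.055, 0, 0, -0.17, 0.055, 0, 0],
  hand=0,
  newtons=30,
)

```text
clock: 29.05
ee_pos: [0.6424, 0.1509, 0.2284]
tcp_rot: [[-1.0, -0.004, -0.004], [-0.004, 1.0, 0.006], [0.004, 0.006, -1.0]]
force: [-0.3, 0.6, -0.6]
gripper_width: -0.0001
```

```bash
python3 -c "
from h import *
to(.6395,.1508,.165); save('wrist','w24.png'); save('scene','s24.png')"
```

```text
t 29.05 pos [0.6424 0.1509 0.2284] ang -3.138 w -0.0001 F [-0.3  0.6 -0.6] tilt [-0.004   0.0059]
PLAN [ 0.0026 -0.0005  0.0634] 0.0035
```

View pics/w24.png

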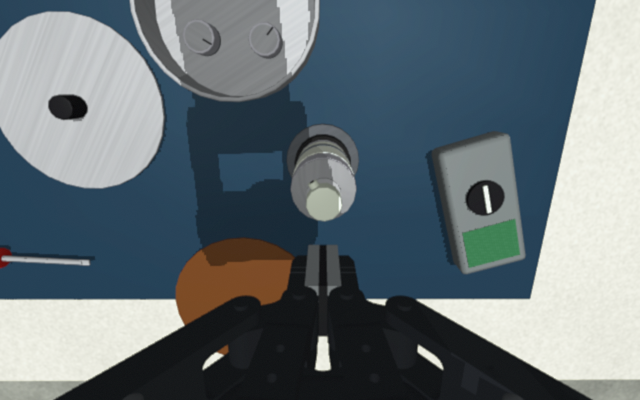

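View pics/s24.png

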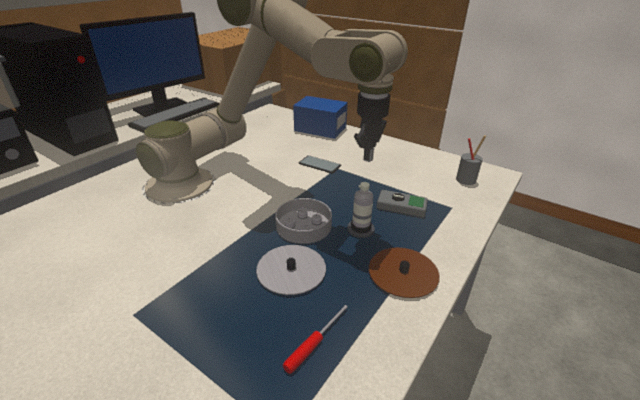

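The cap top is at (324,204), in line with the fingers.

```bash
python3 -c "
from h import *
c=cal('wrist'); print(onz(c,324,203.5,.156)); to(.6395,.1508,.162)"
```

```text
[0.63617015 0.15276487 0.156     ]
t 29.15 pos [0.6414 0.1506 0.2295] ang -3.1385 w -0.0001 F [-0.5 -0.2  0.2] tilt [-0.0031  0.0059]
PLAN [ 0.0017 -0.0002  0.0676] 0.0031
```

step_arm(
  plan=[0.003, 0, 0.015, 0, 0.003, 0, 0.03, 0, 0.003, 0, 0.045, 0, 0.003, 0, 0.055, 0, 0.003, 0, 0.062, 0, 0.003, 0, 0.066, 0, 0.003, 0, 0.066, 0, 0.003, 0, 0.066, 0],
)

```text
clock: 29.82
ee_pos: [0.6384, 0.1509, 0.1642]
tcp_rot: [[-1.0, -0.003, -0.002], [-0.003, 1.0, 0.006], [0.002, 0.006, -1.0]]
force: [1.0, 0.1, 0.5]
gripper_width: -0.0001
```

```bash
python3 -c "
from h import *
to(.638,.151,.149);c=cal('wrist'); im=save('wrist','w25.png'); cv2.imwrite('pics/z25.png',cv2.resize(im[200:360,220:430],None,fx=3,fy=3)[...,::-1])"
```

```text
t 29.82 pos [0.6384 0.1509 0.1642] ang -3.1385 w -0.0001 F [1.  0.1 0.5] tilt [-0.0022  0.0059]
PLAN [0.0004 0.     0.0152] 0.003
```

View pics/z25.png

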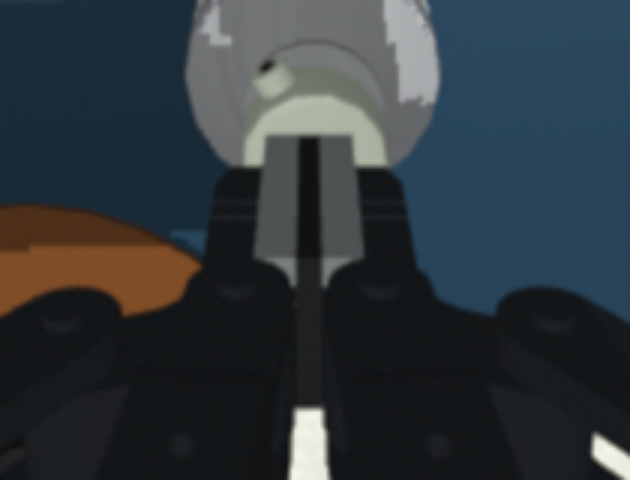

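The shut fingertips are centred over the white cap, so I press gradually.

step_arm(
  plan=[0, 0, 0.004, 0, 0, 0, 0.008, 0, 0, 0, 0.01, 0, 0, 0, 0.012, 0, 0, 0, 0.013, 0, 0, 0, 0.014, 0],
)

```text
clock: 30.37
ee_pos: [0.6387, 0.151, 0.1509]
tcp_rot: [[-1.0, -0.003, -0.001], [-0.003, 1.0, 0.006], [0.001, 0.006, -1.0]]
force: [-0.2, 0.4, 5.1]
gripper_width: -0.0002
```

step_arm(
  plan=[0, 0, 0.002, 0, 0, 0, 0.003, 0, 0, 0, 0.004, 0, 0, 0, 0.005, 0, 0, 0, 0.005, 0],
)

```text
clock: 30.78
ee_pos: [0.6389, 0.151, 0.1499]
tcp_rot: [[-1.0, -0.003, 0.003], [-0.003, 1.0, 0.006], [-0.003, 0.006, -1.0]]
force: [-8.7, -0.6, 24.1]
gripper_width: -0.0001
```

```bash
python3 -c "
from h import *
to(.638,.151,.22); save('scene','s26.png')"
```

```text
t 30.78 pos [0.6389 0.151  0.1499] ang -3.1383 w -0.0001 F [-8.7 -0.6 24.1] tilt [0.0033 0.0058]
PLAN [ 0.0007  0.0004 -0.0702] 0.0033
```

The cap is against its stop: TCP at 0.150 with 24 N. I release it by going up.

step_arm(
  plan=[0, 0, -0.02, 0, 0, 0, -0.05, 0, 0, 0, -0.07, 0, 0, 0, -0.07, 0, 0, 0, -0.07, 0],
)

```text
clock: 31.25
ee_pos: [0.6387, 0.1507, 0.2203]
tcp_rot: [[-1.0, -0.003, 0.004], [-0.003, 1.0, 0.006], [-0.004, 0.006, -1.0]]
force: [-0.8, 0.5, -1.2]
gripper_width: -0.0001
```

```bash
python3 -c "
from h import *
to(.53,-.10,.2); s=save('scene','s27.png'); cv2.imwrite('pics/z27.png',np.hstack([cv2.resize(s[175:245,250:330],None,fx=4,fy=4),cv2.resize(s[175:245,330:410],None,fx=4,fy=4)])[...,::-1])
im=save('wrist','w27.png')"
```

```text
t 31.25 pos [0.6387 0.1507 0.2203] ang -3.1382 w -0.0001 F [-0.8  0.5 -1.2] tilt [0.0044 0.0059]
PLAN [ 0.1097 -0.2504  0.0183] 0.0034
```

View pics/z27.png

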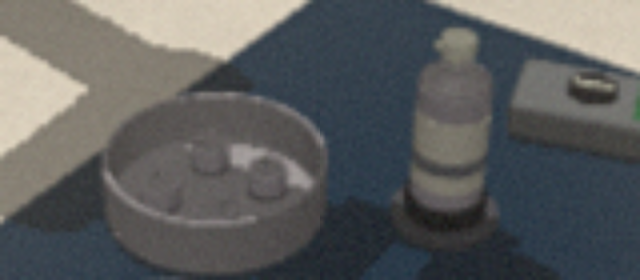

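The cap is up again, and all the knobs are still in the dish. Now the lid.

step_arm(
  plan=[0.018, -0.035, 0, 0, 0.035, -0.07, 0, 0, 0.05, -0.105, 0, 0, 0.065, -0.14, 0, 0, 0.08, -0.175, 0, 0, 0.095, -0.21, 0, 0, 0.11, -0.24, 0, 0, 0.11, -0.25, 0, 0],
  hand=1,
)

```text
clock: 32.02
ee_pos: [0.5265, -0.1029, 0.2155]
tcp_rot: [[-1.0, 0.0, -0.003], [0.0, 1.0, 0.006], [0.003, 0.006, -1.0]]
force: [0.9, -0.3, 0.7]
gripper_width: 0.0853
```

step_arm(
  plan=[0, 0, 0, 0, 0, 0, 0, 0, 0, 0, 0, 0],
)

```text
clock: 32.27
ee_pos: [0.5266, -0.1019, 0.2148]
tcp_rot: [[-1.0, -0.001, -0.004], [-0.001, 1.0, 0.007], [0.004, 0.007, -1.0]]
force: [-0.2, 0.5, -0.7]
gripper_width: 0.0853
```

```bash
python3 -c "
from h import *
c=cal('wrist'); im=save('wrist','w28.png'); to(.58,-.1016,.0195)
g=im.max(2); m=(g<60).astype(np.uint8)[200:275,270:375]
n,l,s,cc=cv2.connectedComponentsWithStats(m); print([(s[i]+[270,200,0,0,0]).tolist() for i in range(1,n) if s[i,4]>100])
print([proj(c,[.5804+a,-.1016+b,z]).round(1) for a,b,z in ((.012,0,.036),(-.012,0,.012),(0,.012,.036),(0,-.012,.036))])"
```

```text
t 32.32 pos [ 0.5267 -0.1016  0.215 ] ang -3.1403 w 0.0852 F [-0.4 -0.6  0.3] tilt [-0.0038  0.0067]
PLAN [-0.054  -0.0013  0.1953] 0.0013
[[311, 208, 22, 26, 461]]
[array([320.8, 235.6]), array([320.8, 206.3]), array([332.4, 224.9]), array([309.2, 224.9])]
```

View pics/w28.png

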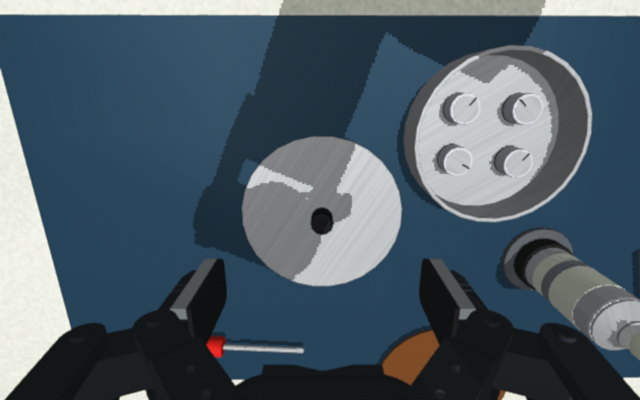

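The lid is unmoved with its grip at (322,221). The dish shows four separate knobs on its floor. I'll descend on the grip.

step_arm(
  plan=[-0.03, -0.001, 0.04, 0, -0.054, -0.001, 0.08, 0, -0.054, -0.001, 0.115, 0, -0.054, -0.001, 0.145, 0, -0.054, -0.001, 0.165, 0, -0.054, -0.001, 0.18, 0, -0.054, -0.001, 0.188, 0, -0.054, -0.001, 0.19, 0],
)

```text
clock: 32.98
ee_pos: [0.5798, -0.1, 0.0234]
tcp_rot: [[-1.0, -0.003, -0.006], [-0.003, 1.0, 0.008], [0.006, 0.008, -1.0]]
force: [-0.2, 0.6, 0.5]
gripper_width: 0.0855
```

```bash
python3 -c "
from h import *
to(.5804,-.1016,.0195)"
```

```text
t 32.98 pos [ 0.5798 -0.1     0.0234] ang -3.1388 w 0.0855 F [-0.2  0.6  0.5] tilt [-0.006   0.0077]
PLAN [-0.0007 -0.0016  0.0039] 0.0028
```

step_arm(
  plan=[-0.001, -0.002, 0.002, 0.003, -0.001, -0.002, 0.004, 0.003, -0.001, -0.002, 0.004, 0.003],
)

```text
clock: 33.23
ee_pos: [0.5811, -0.102, 0.0199]
tcp_rot: [[-1.0, 0.0, -0.005], [0.0, 1.0, 0.007], [0.005, 0.007, -1.0]]
force: [-0.4, 0.7, 0.1]
gripper_width: 0.0853
```

step_arm(
  plan=[0, 0, 0, 0, 0, 0, 0, 0, 0, 0, 0, 0, 0, 0, 0, 0, 0, 0, 0, 0, 0, 0, 0, 0, 0, 0, 0, 0],
  hand=0,
  newtons=90,
)

```text
clock: 33.82
ee_pos: [0.5812, -0.102, 0.0206]
tcp_rot: [[-1.0, 0.0, -0.004], [0.0, 1.0, 0.007], [0.004, 0.007, -1.0]]
force: [-2.3, 0.2, 4.8]
gripper_width: 0.0208
```

step_arm(
  plan=[0, 0, -0.02, 0, 0, 0, -0.05, 0, 0, 0, -0.08, 0, 0, 0, -0.1, 0, 0, 0, -0.11, 0, 0, 0, -0.11, 0],
)

```text
clock: 34.32
ee_pos: [0.5824, -0.103, 0.1324]
tcp_rot: [[-1.0, 0.0, -0.001], [0.0, 1.0, 0.006], [0.001, 0.006, -1.0]]
force: [-0.1, -0.4, -0.5]
gripper_width: 0.0203
```

```bash
python3 -c "
from h import *
to(.4921,.0672,.125); save('wrist','w29.png'); save('scene','s29.png')"
```

```text
t 34.32 pos [ 0.5824 -0.103   0.1324] ang 3.1416 w 0.0203 F [-0.1 -0.4 -0.5] tilt [-0.001   0.0057]
PLAN [0.0903 0.1702 0.0084] -0.0
```

View pics/s29.png

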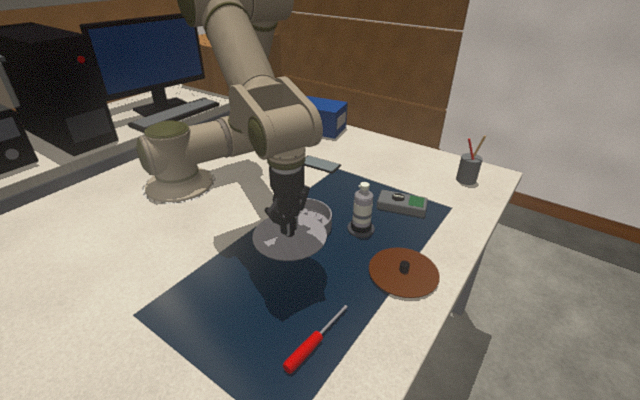

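View pics/w29.png

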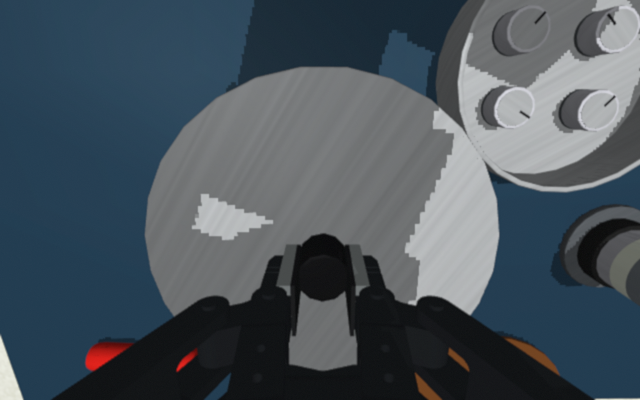

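The lid is held level. I'll move it over the dish.

step_arm(
  plan=[0.015, 0.03, 0, 0, 0.03, 0.06, 0, 0, 0.048, 0.09, 0, 0, 0.064, 0.12, 0, 0, 0.08, 0.15, 0, 0, 0.088, 0.168, 0, 0, 0.089, 0.17, 0, 0, 0.089, 0.17, 0, 0],
)

```text
clock: 35.08
ee_pos: [0.4913, 0.0682, 0.13]
tcp_rot: [[-1.0, -0.002, -0.009], [-0.002, 1.0, 0.008], [0.009, 0.008, -1.0]]
force: [1.0, -0.0, -1.6]
gripper_width: 0.0202
```

```bash
python3 -c "
from h import *
to(.493,.0673,.075); save('wrist','w30.png')"
```

```text
t 35.08 pos [0.4913 0.0682 0.13  ] ang -3.1398 w 0.0202 F [ 1.  -0.  -1.6] tilt [-0.0087  0.0079]
PLAN [-0.0022 -0.0013  0.0549] 0.0018
```

View pics/w30.png

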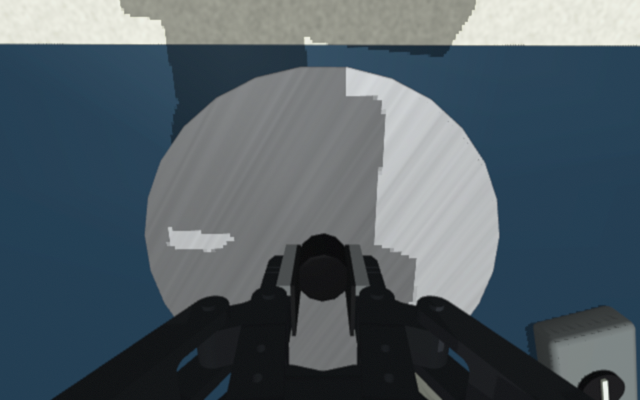

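step_arm(
  plan=[-0.002, -0.001, 0.015, 0, -0.002, -0.001, 0.03, 0, -0.002, -0.001, 0.042, 0, -0.002, -0.001, 0.05, 0, -0.002, -0.001, 0.055, 0, -0.002, -0.001, 0.058, 0, -0.002, -0.001, 0.058, 0],
)

```text
clock: 35.72
ee_pos: [0.4937, 0.0664, 0.0717]
tcp_rot: [[-1.0, 0.0, -0.008], [-0.0, 1.0, 0.008], [0.008, 0.008, -1.0]]
force: [0.1, 0.1, -2.1]
gripper_width: 0.0207
```

```bash
python3 -c "
from h import *
to(.493,.0673,.058); s=save('scene','s31.png'); cv2.imwrite('pics/z31.png',cv2.resize(s[170:250,250:350],None,fx=6,fy=6)[...,::-1])"
```

```text
t 35.72 pos [0.4937 0.0664 0.0717] ang -3.1415 w 0.0207 F [ 0.1  0.1 -2.1] tilt [-0.0085  0.0077]
PLAN [0.0006 0.0008 0.0137] 0.0001
```

View pics/z31.png

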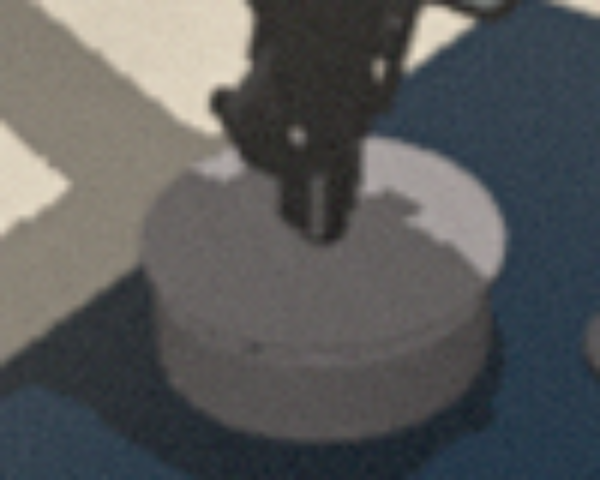

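The lid is centred a few millimetres above the dish. I'll lower it the rest of the way.

step_arm(
  plan=[0.0005, 0.001, 0.003, 0, 0.0005, 0.001, 0.006, 0, 0.0005, 0.001, 0.009, 0, 0.0005, 0.001, 0.012, 0, 0.0005, 0.001, 0.014, 0, 0.0005, 0.001, 0.015, 0],
)

```text
clock: 36.27
ee_pos: [0.4931, 0.0677, 0.0575]
tcp_rot: [[-1.0, -0.0, -0.008], [-0.0, 1.0, 0.008], [0.008, 0.008, -1.0]]
force: [-4.4, -0.4, 15.3]
gripper_width: 0.0207
```

```bash
python3 -c "
from h import *
to(.493,.0673,.057); s=save('scene','s32.png'); cv2.imwrite('pics/z32.png',cv2.resize(s[170:250,250:350],None,fx=6,fy=6)[...,::-1])"
```

```text
t 36.27 pos [0.4931 0.0677 0.0575] ang -3.1412 w 0.0207 F [-4.4 -0.4 15.3] tilt [-0.0079  0.0076]
PLAN [ 0.0001 -0.0004  0.0004] 0.0004
```

View pics/z32.png

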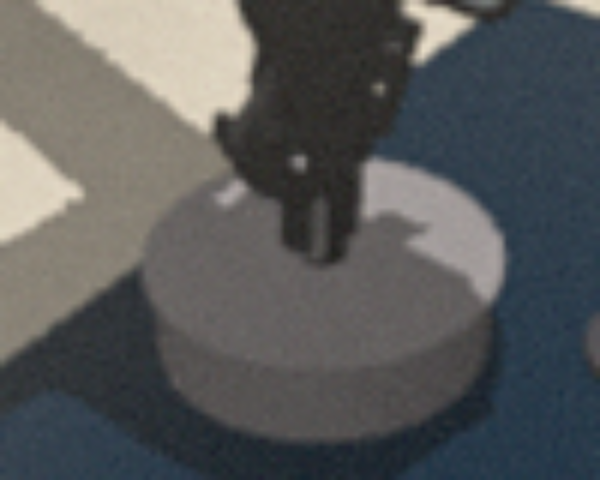

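It is seated, with the TCP at the expected 0.0575 and contact felt. I open the jaws and retreat.

step_arm(
  plan=[0, 0, 0, 0, 0, 0, 0, 0, 0, 0, 0, 0, 0, 0, 0, 0, 0, 0, 0, 0, 0, 0, 0, 0],
  hand=1,
)

```text
clock: 36.82
ee_pos: [0.4931, 0.0676, 0.0575]
tcp_rot: [[-1.0, -0.0, -0.008], [-0.0, 1.0, 0.008], [0.008, 0.008, -1.0]]
force: [0.3, 0.9, 0.4]
gripper_width: 0.0857
```

step_arm(
  plan=[0, 0, -0.02, 0, 0, 0, -0.05, 0, 0, 0, -0.08, 0, 0, 0, -0.12, 0, 0.04, 0, -0.16, 0, 0.08, 0, -0.18, 0, 0.1, 0, -0.18, 0, 0.1, 0, -0.18, 0],
)

```text
clock: 37.48
ee_pos: [0.3905, 0.0668, 0.2405]
tcp_rot: [[-1.0, -0.001, -0.005], [-0.001, 1.0, 0.007], [0.005, 0.007, -1.0]]
force: [0.9, 0.4, 1.1]
gripper_width: 0.0855
```

```bash
python3 -c "
from h import *
to(.39,.067,.23); save('wrist','w33.png'); t=save('top','t33.png'); s=save('scene','s33.png'); cv2.imwrite('pics/z33.png',cv2.resize(s[170:250,250:400],None,fx=5,fy=5)[...,::-1])"
```

```text
t 37.48 pos [0.3905 0.0668 0.2405] ang -3.1406 w 0.0855 F [0.9 0.4 1.1] tilt [-0.0052  0.0071]
PLAN [0.0004 0.0002 0.0105] 0.001
```

View pics/z33.png

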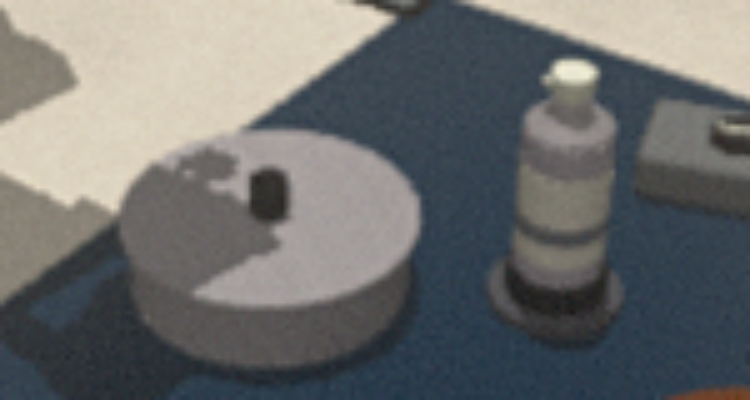

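View pics/w33.png

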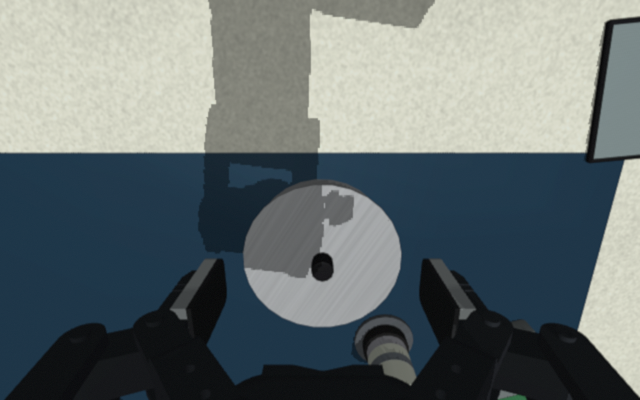

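View pics/t33.png

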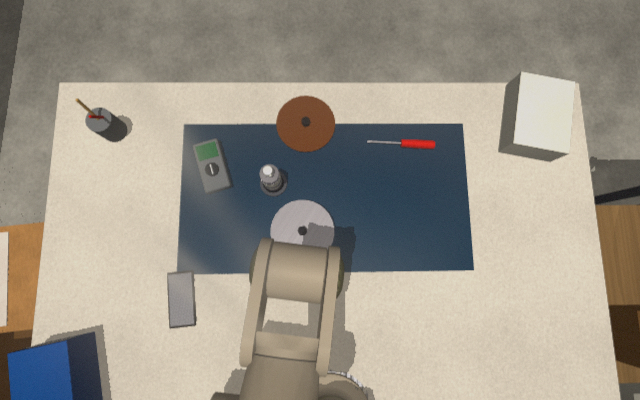

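The lid is back on with its grip at (302,230) in the top view, the same as at the start. I'll check the scene view numerically, then hand in.

```bash
python3 -c "
from h import *
for f in('scene0','s33'):
    g=cv2.imread(f'pics/{f}.png').max(2)[195:225,290:316]; m=(g<70).astype(np.uint8)
    n,l,s,cc=cv2.connectedComponentsWithStats(m); i=1+np.argmax(s[1:,4]); print(f,s[i],cc[i]+[290,195])
    im=cv2.imread(f'pics/{f}.png'); h=cv2.cvtColor(im,cv2.COLOR_BGR2HSV)[190:250,260:345]; 
    m=(h[...,1]<70).astype(np.uint8); n,l,s,cc=cv2.connectedComponentsWithStats(m); i=1+np.argmax(s[1:,4]); print(s[i])
bot.close_job(); print(bot.get_state()['clock'])"
```

```text
scene0 [10 10  7 10 62] [303.09677419 209.08064516]
[   0    0   76   57 3609]
s33 [10  9  7 10 64] [303.0625  208.78125]
[   0    0   75   60 3833]
the job is handed in; nothing more can be done
the job is handed in; nothing more can be done
```

The job is done and handed in at about 38 s of robot time.

- **Lid off:** I laid it flat on the mat, clear of the knobs and the screwdriver.
- **Knobs:** Four were present. All of them stand separately on the dish floor. The fourth was knocked a few centimetres aside during the run, so I found it again before picking it up.
- **Spray:** I pressed the nozzle cap until it stopped, with the fingers at about 0.150 m and 24 N, and let it go. The next picture shows it up again.
- **Lid on:** I put it back over the dish and released it.

**Last checks:**
- The lid's grip is within half a pixel of its starting place in the scene camera, and the lid looks level and seated.
- A rough outline comparison of the dish and lid was not conclusive, because it took in part of the bench at the edge of the crop.
- In the last top view the phone, multimeter, screwdriver and brown lid are where they started, judged by eye.
- The knobs can't be seen under the closed lid. My last clear view of them was just before it went back on, and they were standing apart.
- I saw no grip slip during the run.

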